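# Draw back the lid of the tenon box and dry-fit a loose tenon

### The job

Lower the fingertips gently on to the tenon box's sliding lid, draw it back to its stop with light pressure (the thin lid must not be pressed hard), and leave it open. Then lift the loose tenon out of its slot and seat it upright and fully home in the mortise of the stile, without forcing it, and let go. Leave the glue bottle, the glue pot, the offcut and the mallet where they are.

Things in the scene. Friction and masses are not known exactly. Their poses are not given: they have to be found in the camera images.
- box: Fixed brown tenon box, 250 long (x) x 140 wide (y) x 101 mm tall, walls 12 mm thick; origin at the centre of its underside, z up. It stands on a thin board (280 x 165 mm, 3 to 12 mm thick). The lid slides out over its low -x end; the other three walls rise 8 mm above the lid's top face. Inside (116 mm wide) is a slotted rack, its top 38 mm above the box's underside.
- lid (a joint): How far the lid is drawn out towards the box's -x, in m: 0 shut, 0.125 at its stop (0.105 or more counts as drawn back). Snug in its grooves: it takes 5 to 6 N to slide, stays where it is left and cannot come out. It starts shut or up to 12 mm open. The thin panel bows about 1 mm per 10 N and splits above 25 N; come down on it slowly.
- lid_top (a point): Centre of the lid's top face, moving with it; 93 mm above the box's underside, 3.5 mm from the box's centre towards -x when shut; axes as the box's. The lid is a flat light-wood panel 243 x 125 x 5 mm, without handle or notch, with no free edge to take hold of.
- tenon_mid (a point): Centre (half-way up) of the one loose tenon: light beech, 28 (its x) x 14 (its y) x 75 mm tall (z), 20 to 35 g, ends eased by 1 mm. It starts upright under the lid in the middle slot of the rack's far row, 60 mm from the box's centre towards the box's +x, 53 mm from the far wall, foot 8 mm above the box's underside, 45 mm of it above the rack, 1 mm play each side.
- mortise (a point): Centre of the mouth of the mortise in the stile's top edge, 73 mm above the bench; x along the stile, z up. The mortise is 30 (x) x 16 (y) mm and 35 mm deep, rim chamfered 1.5 mm: the tenon seated home has its centre 2.5 mm above the mouth and 40 mm of it stands proud. More than 50 N between tenon and stile counts as forcing.
- stile: Fixed light-wood door stile, 300 long (x) x 45 wide (y) x 70 mm tall, lying on a black rubber mat 340 x 110 x 3 mm; origin at the centre of the mat's underside on the bench.
- tenon: The loose tenon; origin at the centre of its foot.
- glue: Bystander: yellow glue bottle with orange cap, 60 mm diameter, 170 mm tall, standing; origin at the centre of its underside. Leave alone.
- offcut: Bystander: light-wood offcut, 80 x 45 x 45 mm, lying on the bench; origin at the centre of its underside. Leave alone.
- mallet: Bystander: wooden joiner's mallet lying on its side, 300 mm long along its x, head (90 x 130 x 65 mm) centred 120 mm towards +x; origin under the handle on the bench. Leave alone.
- gluepot: Bystander: white plastic pot, 72 mm across, 85 mm tall; origin at the centre of its underside. Leave alone.

How it is judged:
On the way, in this order (a step that is already met when the one before it is completed fails the run):
1. the lid is drawn back to its stop (at least 105 mm) while the tenon still stands in its slot (value of joint lid above 0.105 m and z of tenon_mid in the frame of box below 0.055 m), for 0.2 s.
2. the tenon is lifted clear out of the box (z of tenon_mid in the frame of box above 0.11 m and value of joint lid above 0.105 m), for 0.1 s.
At the end, for the whole second after the job is handed in: The lid is left open, drawn back at least 105 mm; the tenon stands upright (within 0.08 rad) in the stile's mortise, its centre no more than 6 mm above the mouth and within 4 mm sideways, released and at rest (value of joint lid above 0.105 m and horizontal distance between tenon_mid and mortise below 0.004 m and z of tenon_mid in the frame of mortise below 0.006 m and angle between tenon's own z axis and vertical below 0.08 rad and linear speed of tenon below 0.02 m/s); the robot touches nothing.
It fails at once if the lid is pressed with more than 25 N (contact force between lid and anything else above 25 N).
It fails at once if the tenon is forced on the stile with more than 50 N (contact force between tenon and stile above 50 N).
It fails at once if the glue bottle, offcut, mallet or glue pot is moved by more than 20 mm (distance of any of glue, offcut, mallet, gluepot from where it was at the start of the episode above 0.02 m).
It also fails if it takes over 72 s, if anything falls off the work surface, if the arm or the gripper's body presses on something with over 40 N, if the wrist force passes 120 N, or if a joint passes its speed limit or range.

### The arm

A 6-joint arm with a two-finger parallel gripper is mounted at the origin on the work surface. World frame = base frame: x ahead of the robot, y to its left, z up, the work surface at z = 0. Lengths are in m, angles in rad, forces in N, time in s.
With the tool pointing down it reaches from about 0.35 to 0.975 m from the base axis. Payload 4.9 kg.
Tool frame: the origin (TCP) lies on the centre line of the jaws, within the pads' length; the fingertips stand 11 mm ahead of it and the grasp point (between the pads) lies 8 mm behind it; z points along the fingers, y is the direction in which the jaws open and shut (so a half turn about z gives the same grasp; the last joint's range is limited). The gripper opens to 85 mm and grips with 20 to 120 N. Pads are 22 mm wide; open, the fingers measure 114 mm over their backs; the gripper's body (76 mm by 85 mm) begins 54 mm behind the grasp point. The pads swing forward as they close: fully open they stand 13 mm farther back than shut.
Start: joints at [1.196, 0.053, 1.613, -0, 1.476, -0.119], TCP at [0.158, 0.605, 0.211] pointing down, gripper open.
Joint ranges: [-3.01, 3.01], [-1.01, 2.22], [0.06, 2.58], [-1.02, 4.17], [0.09, 2.62], [-3.14, 3.14]. Speed limits (rad/s): [2.57, 2.57, 3.14, 3.14, 3.14, 3.14].

### API

Orientations are given as a rotation vector (axis times angle).
In Python, from station import ctrl gives the robot as it stands.
- The arm moves only by the shell command python3 -m crank 'ROWS' [OPENING] [FORCE]. ROWS is JSON, a list of rows, each an object of numbers: "x", "y", "z": the shift along the tool's x, y, z as a fraction of full scale; "roll": the turn about the tool's z as a fraction of full scale. In form: [{"x": .., "y": .., "z": .., "roll": ..}, ...]. A call has 1 to 10 rows; each row shifts and turns the commanded pose from where the row before left it, along the tool's axes as they then stand; what a row does not reach is not made up. Full scale, the value 1, is 0.06 m for a shift and 0.12 rad for a turn. A row lasts 1/8 s, in which the tool goes at most 62.5 mm and 10.7 degrees, less where a joint would pass 70% of its speed; a pose out of reach is approached as far as the arm can. A call with a number of a shift or a turn outside -1 to 1 is refused whole. A call with a gripper value outside its range is refused whole. OPENING is the closure, from 0 (fully open) to 1 (shut), set as the call begins (- or left out, the last holds). The fingers move at their own pace and stop on an object; FORCE is the grip in N (left out, the last holds). Time passes only in rows, so rows that do not move let the fingers close. It gives the time, the measured TCP pose, the force and the opening at its end, in the units of the state.
- ctrl.get_obs(): the state, without advancing time (a new reading comes with each control period).
- ctrl.get_image(name): name is "side" or "top" or "wrist"; returns a dict with "img" (384x512x3 uint8, red, green, blue), "K" (3x3 intrinsics, pixels), "rvec" (rotation vector, rad) and "tvec" (3), from world to camera coordinates, as OpenCV has them. Camera axes: x right, y down, z forward; pixel columns grow to the right and rows downward; lengths in m; the calibration is good to about 2 mm. The wrist camera is an equidistant fisheye: a pixel r from the principal point sees the ray r / f radians off the axis. A picture is of the moment at which its call begins. There is no depth.
- ctrl.finish_job(): hands the job in, once; it reports no verdict.
The state is a dict: "t": time; "q": joint angles; "dq": joint speeds; "effort": joint torques, N m; "tool_pos": TCP position; "tool_rot": TCP orientation; "contact_force": force on the tool from outside, world axes, zero at the start; "wrist_torque": the same for the moment, N m; "opening": finger opening in m.
Only numpy, scipy, OpenCV 4.12 (cv2) and the standard library are available. Lean on these libraries where they do the work, as an engineer would, in place of code of your own. Each camera call takes 0.05 s, during which the arm holds its last target.

## Working session

There is one attempt and no reset: what is moved stays moved. The work goes in short steps, Python scripts to look and compute and a shell command to move; the robot and the scene stay as the last step left them, time stands still between calls to the robot, and variables do not carry over. Pictures are saved under pics/ and viewed, and the job is handed in when it is done.

```bash
ls; mkdir -p pics; python3 - <<'E'
from station import ctrl
import cv2
print(ctrl.get_obs())
for n in ("side","top","wrist"):
    d=ctrl.get_image(n); cv2.imwrite(f"pics/{n}0.png",d["img"][:,:,::-1]); print(n,d["K"],d["rvec"],d["tvec"])
E
```

```text
pics
{'t': 0.0, 'q': array([ 1.19600858e+00,  5.33508098e-02,  1.61428020e+00,  2.88028197e-05,
        1.47596753e+00, -1.19002231e-01]), 'dq': array([ 0.00045197,  0.00129191, -0.00127112, -0.00122077, -0.00100611,
       -0.00073207]), 'effort': array([-1.01253336e-03, -3.93684840e+01, -3.70175064e+01, -1.62149977e-04,
        6.94793242e-03,  7.90048603e-06]), 'tool_pos': array([0.15788189, 0.60405974, 0.20927504]), 'tool_rot': array([-4.00630567e-01, -3.11541902e+00,  3.04377954e-03]), 'contact_force': array([-0.45155011,  0.46005694, -0.78850117]), 'wrist_torque': array([ 0.0296249 , -0.01170705, -0.06488754]), 'opening': 0.08509713947987378}
side [[396.29858335   0.         264.13607905]
 [  0.         396.29858335 192.40189487]
 [  0.           0.           1.        ]] [ 0.18001817 -2.86578517  1.19866172] [0.58354948 0.12912793 1.23989984]
top [[414.33438743   0.         256.39045016]
 [  0.         414.33438743 192.98911981]
 [  0.           0.           1.        ]] [ 2.15023079 -2.18712692  0.06214069] [0.03469984 0.59003285 1.34771939]
wrist [[297.31863964   0.         257.14538697]
 [  0.         297.31863964 192.5611585 ]
 [  0.           0.           1.        ]] [-2.29751644 -1.77451072 -0.25345852] [-0.62406051 -0.03668103  0.37808986]
```

View pics/side0.png

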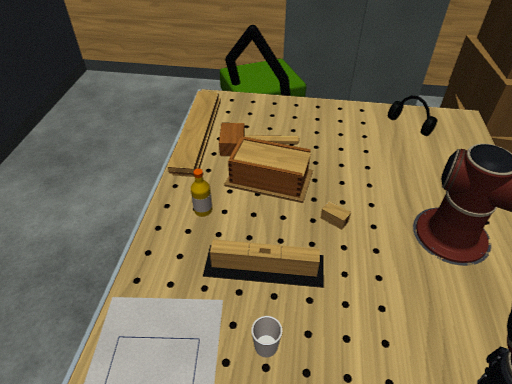

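View pics/top0.png

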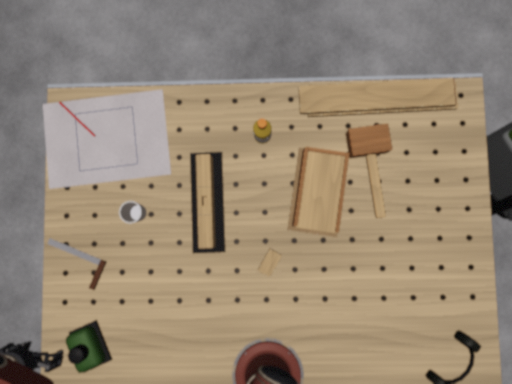

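View pics/wrist0.png

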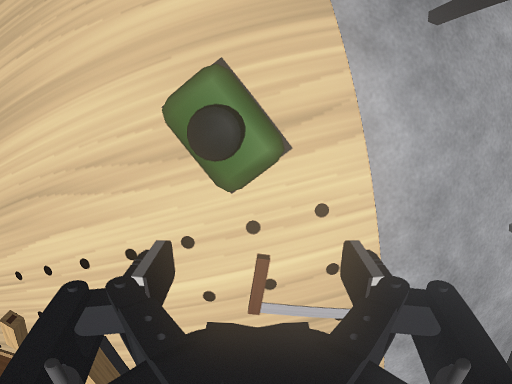

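```bash
python3 - <<'E'
import cv2
t=cv2.imread("pics/top0.png"); s=cv2.imread("pics/side0.png")
cv2.imwrite("pics/t_box.png",cv2.resize(t[135:245,280:360],None,fx=6,fy=5.4,interpolation=cv2.INTER_CUBIC)[:600])
cv2.imwrite("pics/t_st.png",cv2.resize(t[145:260,180:240],None,fx=5,fy=5,interpolation=cv2.INTER_CUBIC))
cv2.imwrite("pics/s_box.png",cv2.resize(s[125:205,215:325],None,fx=7,fy=7,interpolation=cv2.INTER_CUBIC))
cv2.imwrite("pics/s_st.png",cv2.resize(s[232:292,200:330],None,fx=6,fy=6,interpolation=cv2.INTER_CUBIC))
E
```

```text
(no output)
```

View pics/t_box.png

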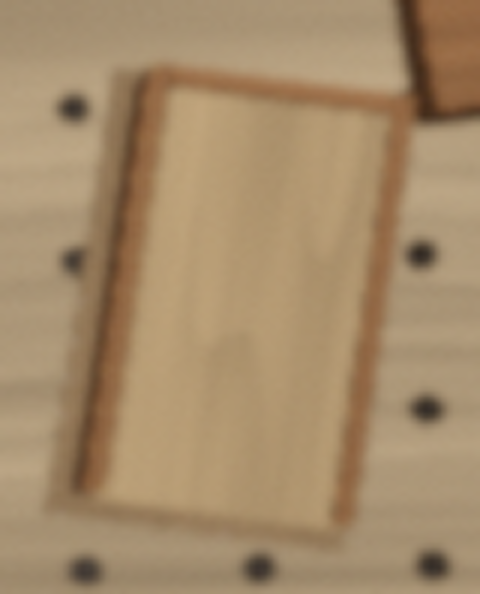

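View pics/t_st.png

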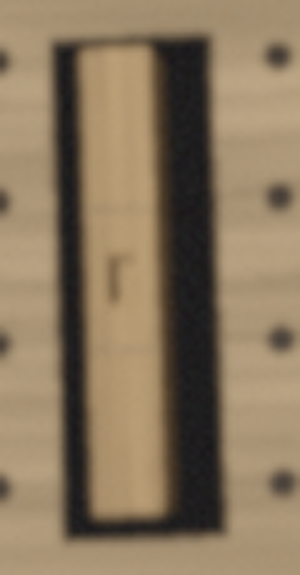

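View pics/s_box.png

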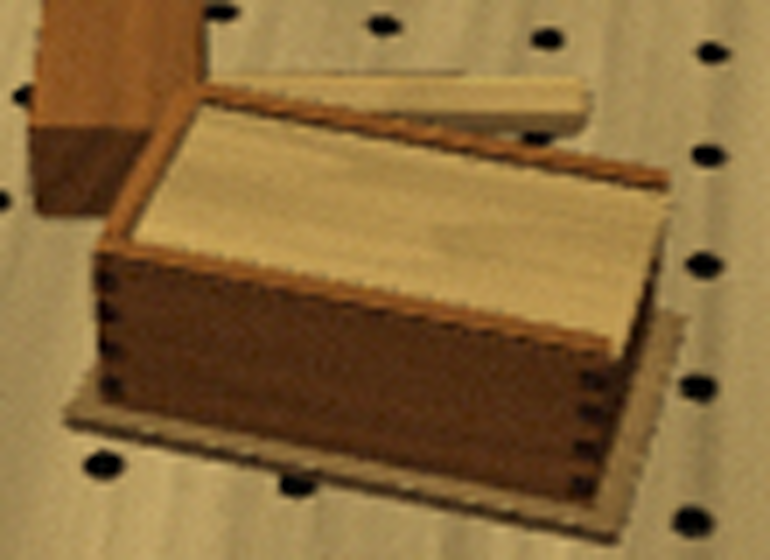

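View pics/s_st.png

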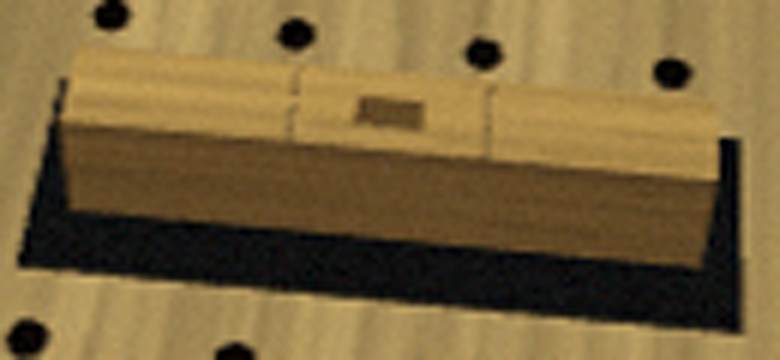

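```bash
cat > h.py <<'E'
import numpy as np, cv2
from scipy.optimize import least_squares
from station import ctrl
def cam(n):
    d=ctrl.get_image(n); return d
def proj(d,P,fish=False):
    R=cv2.Rodrigues(np.array(d["rvec"],float))[0]; c=(np.atleast_2d(P)@R.T)+np.ravel(d["tvec"]); K=d["K"]
    if fish:
        r=np.hypot(c[:,0],c[:,1]); th=np.arctan2(r,c[:,2]); s=th/np.maximum(r,1e-9)
        a,b=c[:,0]*s,c[:,1]*s
    else: a,b=c[:,0]/c[:,2],c[:,1]/c[:,2]
    return np.c_[K[0,0]*a+K[0,2],K[1,1]*b+K[1,2]]
def ray_at_z(d,uv,z,fish=False):
    uv=np.atleast_2d(uv).astype(float);K=d["K"];R=cv2.Rodrigues(np.array(d["rvec"],float))[0]
    a=(uv[:,0]-K[0,2])/K[0,0];b=(uv[:,1]-K[1,2])/K[1,1]
    if fish:
        r=np.hypot(a,b);s=np.sin(r)/np.maximum(r,1e-9);v=np.c_[a*s,b*s,np.cos(r)]
    else: v=np.c_[a,b,np.ones_like(a)]
    w=v@R; o=-R.T@np.ravel(d["tvec"])
    return o+w*((z-o[2])/w[:,2])[:,None]
def place(p,L):
    c,s=np.cos(p[2]),np.sin(p[2]); L=np.array(L,float)
    return np.c_[p[0]+c*L[:,0]-s*L[:,1],p[1]+s*L[:,0]+c*L[:,1],L[:,2]]
E
python3 - <<'E'
from h import *
s=cam("side");t=cam("top")
def pix(c,off,sc): return (np.array(c)+.5)/np.array(sc)-.5+np.array(off)
# box
Tb=pix([(150,68),(415,97),(350,525),(80,492)],(280,135),(6,5.4))
LT=[(.125,.07,.101),(.125,-.07,.101),(-.125,-.07,.101),(-.125,.07,.101)]
Sb=pix([(100,248),(200,88),(668,180),(612,350),(108,405),(590,500)],(215,125),(7,7))
LS=[LT[0],LT[1],LT[2],LT[3],(.125,.07,0),(-.125,.07,0)]
def f(p):
    h=[0,0,p[3]]
    return np.r_[(proj(t,place(p,LT)+h)-Tb).ravel(),(proj(s,place(p,LS)+h)-Sb).ravel()]
r=least_squares(f,[.6,-.1,0,.006],loss="soft_l1");print("box",r.x,np.round(r.fun.reshape(-1,2) if 0 else f(r.x).reshape(-1,2),1).tolist())
np.save("box.npy",r.x)
Ts=pix([(78,45),(155,45),(168,518),(90,520)],(180,145),(5,5))
LT=[(.15,.0225,.073),(.15,-.0225,.073),(-.15,-.0225,.073),(-.15,.0225,.073)]
Ss=pix([(62,123),(78,48),(718,100),(718,182),(20,265),(740,330)],(200,232),(6,6))
LS=LT+[(.17,.055,.003),(-.17,.055,.003)]
g=lambda p:np.r_[(proj(t,place(p,LT))-Ts).ravel(),(proj(s,place(p,LS))-Ss).ravel()]
r=least_squares(g,[.6,.2,0],loss="soft_l1");print("stile",r.x,np.round(g(r.x).reshape(-1,2),1).tolist())
np.save("stile.npy",r.x)
Sm=pix([(391,113)],(200,232),(6,6));Tm=pix([(121,279)],(180,145),(5,5))
print("mort",ray_at_z(s,Sm,.073),ray_at_z(t,Tm,.073))
Sl=pix([(668,205),(612,358)],(215,125),(7,7));b=np.load("box.npy")
P=ray_at_z(s,Sl,.093+b[3]);c,sn=np.cos(b[2]),np.sin(b[2])
d=P[:,:2]-b[:2];print("lid end local",d@np.array([[c,-sn],[sn,c]]))
print(t["K"][0,0])
E
```

```text
box [ 0.59118692 -0.17859431 -0.16486998  0.00549621] [[-0.1, -0.3], [0.3, 0.7], [0.4, 1.0], [0.2, 0.4], [-1.1, 0.3], [-1.8, -1.2], [0.5, -1.1], [-0.2, 0.8], [-0.8, 0.1], [0.4, 1.7]]
stile [0.56434391 0.1933379  0.02321096] [[-0.0, 1.2], [-1.6, 0.6], [-1.3, -0.4], [0.1, -0.2], [-0.5, -0.4], [-0.1, -0.8], [0.0, -0.2], [0.1, -0.6], [-0.8, -0.3], [0.8, 0.0]]
mort [[0.56405049 0.19536345 0.073     ]] [[0.56582533 0.19214493 0.073     ]]
lid end local [[-0.12713115 -0.05449551]
 [-0.12475959  0.06238884]]
414.3343874278605
```

```bash
cat >> h.py <<'E'
from scipy.spatial.transform import Rotation as Rn
def go(x,y,z,yaw):
    """needed shift in tool axes (full-scale units) ; yaw = world direction angle of tool x axis (mod pi)"""
    o=ctrl.get_obs();R=Rn.from_rotvec(o["tool_rot"]).as_matrix()
    d=R.T@(np.array([x,y,z])-o["tool_pos"])
    cur=np.arctan2(R[1,0],R[0,0]); dy=(yaw-cur+np.pi/2)%np.pi-np.pi/2
    print("t",o["t"],"pos",o["tool_pos"].round(4),"tilt z",R[:,2].round(4),"yaw",cur.round(4),"F",o["contact_force"].round(1),"open",round(o["opening"],4))
    print("units xyz",(d/.06).round(3),"roll(tool z) units",round(-dy/.12,3), "q",o["q"].round(3))
def boxpt(l):
    b=np.load("box.npy");p=place(b,[l])[0];p[2]+=b[3];return p
E
python3 - <<'E'
from h import *
b=np.load("box.npy")
p=boxpt((.03,0,.093));print(p)
go(p[0],p[1],p[2]+.08,b[2])
t=cam("top")
for n,uv,z in(("glue",(262,128),.15),("pot",(131,212),.085),("offcut",(269,262),.045),("mallethead",(370,140),.065)):print(n,ray_at_z(t,uv,z))
E
```

```text
[ 0.62078011 -0.18351803  0.09849621]
t 0.25 pos [0.158  0.6044 0.2099] tilt z [-4.e-04 -9.e-04 -1.e+00] yaw 2.8858 F [ 0.2  0.6 -0.2] open 0.0855
units xyz [-10.784 -10.753   0.533] roll(tool z) units -0.757 q [ 1.196  0.053  1.614 -0.     1.476 -0.119]
glue [[0.77847152 0.00150684 0.15      ]]
pot [[0.53220543 0.42248491 0.085     ]]
offcut [[ 0.36553784 -0.01279906  0.045     ]]
mallethead [[ 0.75202049 -0.34538906  0.065     ]]
```

```bash
python3 -m crank '[{"x":-0.3,"y":-0.3,"z":-0.3},{"x":-0.6,"y":-0.6,"z":-0.3},{"x":-0.6,"y":-0.6},{"x":-0.6,"y":-0.6},{"x":-0.6,"y":-0.6},{"x":-0.6,"y":-0.6},{"x":-0.6,"y":-0.6},{"x":-0.6,"y":-0.6},{"x":-0.6,"y":-0.6},{"x":-0.6,"y":-0.6}]' 1 60
python3 -m crank '[{"x":-0.6,"y":-0.6},{"x":-0.6,"y":-0.6},{"x":-0.6,"y":-0.6},{"x":-0.6,"y":-0.6},{"x":-0.6,"y":-0.6},{"x":-0.6,"y":-0.6},{"x":-0.6,"y":-0.6},{"x":-0.3,"y":-0.3,"roll":-0.7},{"x":0},{"x":0}]'
python3 - <<'E'
from h import *
b=np.load("box.npy");p=boxpt((.03,0,.093));go(p[0],p[1],p[2]+.06,b[2])
d=cam("wrist");cv2.imwrite("pics/w1.png",d["img"][:,:,::-1])
E
```

```text
t 0.3 pos [0.158  0.6044 0.21  ] tilt z [-3.e-04 -7.e-04 -1.e+00] yaw 2.8858 F [ 0.3 -0.3  0.5] open 0.0855
units xyz [-10.784 -10.753   0.867] roll(tool z) units -0.758 q [ 1.196  0.053  1.613 -0.     1.476 -0.119]validation failed for argument at $[0]...
validation failed for argument at $[0]...
```

View pics/w1.png

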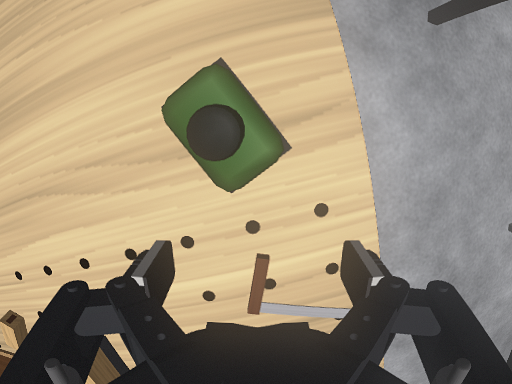

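The call was refused; probably each row needs all four keys.

```bash
python3 -m crank '[{"x":-0.3,"y":-0.3,"z":-0.3,"roll":0},{"x":-0.6,"y":-0.6,"z":-0.3,"roll":0},{"x":-0.6,"y":-0.6,"z":0,"roll":0},{"x":-0.6,"y":-0.6,"z":0,"roll":0}]' 1 60
```

```text
t: 0.85
tool_pos: [0.2488, 0.4497, 0.247]
tool_rot: [0.4, 3.115, 0.001]
contact_force: [1.1, -0.2, -0.0]
opening: 0.0122
```

```bash
python3 -m crank '[{"x":-0.6,"y":-0.6,"z":0,"roll":0},{"x":-0.6,"y":-0.6,"z":0,"roll":0},{"x":-0.6,"y":-0.6,"z":0,"roll":0},{"x":-0.6,"y":-0.6,"z":0,"roll":0},{"x":-0.6,"y":-0.6,"z":0,"roll":0},{"x":-0.6,"y":-0.6,"z":0,"roll":0},{"x":-0.6,"y":-0.6,"z":0,"roll":0}]'
python3 -m crank '[{"x":-0.6,"y":-0.6,"z":0,"roll":0},{"x":-0.6,"y":-0.6,"z":0,"roll":0},{"x":-0.6,"y":-0.6,"z":0,"roll":0},{"x":-0.6,"y":-0.6,"z":0,"roll":0},{"x":-0.6,"y":-0.6,"z":0,"roll":0},{"x":-0.6,"y":-0.6,"z":0,"roll":0},{"x":-0.6,"y":-0.6,"z":0,"roll":0},{"x":-0.2,"y":-0.2,"z":0,"roll":-0.7},{"x":0,"y":0,"z":0,"roll":0}]'
python3 - <<'E'
from h import *
b=np.load("box.npy");p=boxpt((.03,0,.093));go(p[0],p[1],p[2]+.06,b[2])
d=cam("wrist");cv2.imwrite("pics/w2.png",d["img"][:,:,::-1])
E
```

```text
t: 1.72
tool_pos: [0.4288, 0.1418, 0.2468]
tool_rot: [0.401, 3.115, 0.001]
contact_force: [0.6, 0.6, 0.2]
opening: -0.0001
t: 2.85
tool_pos: [0.6169, -0.1799, 0.246]
tool_rot: [-0.273, -3.129, -0.001]
contact_force: [-0.5, -0.5, 0.4]
opening: 0.0001
t 2.85 pos [ 0.6169 -0.1799  0.246 ] tilt z [-8.e-04  4.e-04 -1.e+00] yaw 2.9673 F [-0.5 -0.5  0.4] open 0.0001
units xyz [-0.075 -0.049  1.458] roll(tool z) units -0.079 q [-0.399  0.076  1.53   0.     1.537 -1.796]
```

View pics/w2.png

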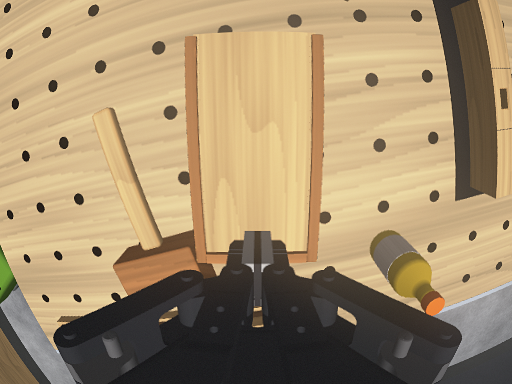

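```bash
python3 - <<'E'
from h import *
b=np.load("box.npy")
d=cam("wrist")
L=[(-.125,-.07,.101),(-.125,.07,.101),(.125,-.07,.101),(.125,.07,.101)]
print(proj(d,[boxpt(l) for l in L],True).round(1))
im=cv2.resize(d["img"][:,:,::-1][20:280,170:340],None,fx=3,fy=3,interpolation=cv2.INTER_CUBIC)
cv2.imwrite("pics/w2c.png",im[:330]);cv2.imwrite("pics/w2d.png",im[500:])
# stile check
m=np.load("stile.npy");print(proj(d,[[.565,.194,.073]],True))
E
```

```text
[[183.3  35.5]
 [320.9  33.6]
 [195.  260.4]
 [314.3 259.7]]
[[504.72493928  98.06068966]]
```

View pics/w2c.png

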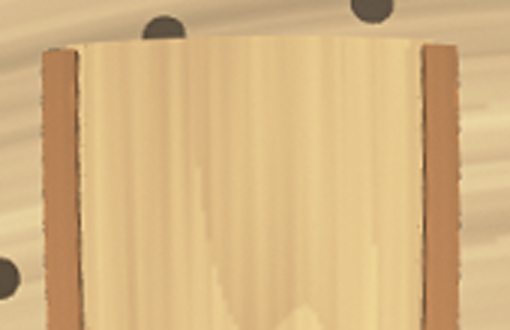

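View pics/w2d.png

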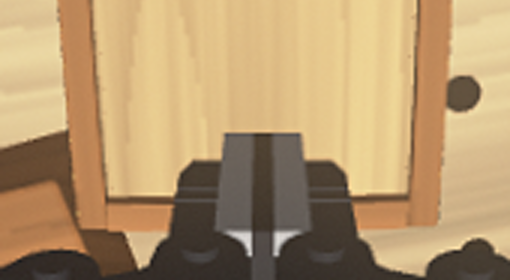

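```bash
python3 -m crank '[{"x":-0.07,"y":-0.05,"z":0.4,"roll":-0.08},{"x":0,"y":0,"z":0.6,"roll":0},{"x":0,"y":0,"z":0.6,"roll":0},{"x":0,"y":0,"z":0.3,"roll":0},{"x":0,"y":0,"z":0.1,"roll":0},{"x":0,"y":0,"z":0,"roll":0},{"x":0,"y":0,"z":0,"roll":0}]'
python3 - <<'E'
from h import *
b=np.load("box.npy");p=boxpt((.03,0,.093));go(p[0],p[1],p[2]+.011,b[2])
E
```

```text
t: 3.82
tool_pos: [0.6215, -0.183, 0.1286]
tool_rot: [0.254, 3.128, -0.002]
contact_force: [-0.5, -0.4, 0.8]
opening: 0.0001
t 3.825 pos [ 0.6215 -0.183   0.1286] tilt z [ 0.0029 -0.0012 -1.    ] yaw 2.9794 F [-0.5 -0.4  0.8] open 0.0001
units xyz [ 0.012 -0.011  0.318] roll(tool z) units 0.022 q [-0.401  0.164  1.632 -0.     1.342 -1.81 ]
```

Descend slowly: about 2 mm per row first, then less.

```bash
python3 -m crank '[{"x":0,"y":0,"z":0.05,"roll":0},{"x":0,"y":0,"z":0.05,"roll":0},{"x":0,"y":0,"z":0.05,"roll":0},{"x":0,"y":0,"z":0.03,"roll":0},{"x":0,"y":0,"z":0,"roll":0}]'
python3 -m crank '[{"x":0,"y":0,"z":0.015,"roll":0},{"x":0,"y":0,"z":0.015,"roll":0},{"x":0,"y":0,"z":0,"roll":0}]'
python3 -m crank '[{"x":0,"y":0,"z":0.015,"roll":0},{"x":0,"y":0,"z":0.015,"roll":0},{"x":0,"y":0,"z":0,"roll":0}]'
```

```text
t: 4.45
tool_pos: [0.6202, -0.1825, 0.1153]
tool_rot: [-0.255, -3.131, -0.0]
contact_force: [0.5, -0.4, -0.1]
opening: -0.0
t: 4.82
tool_pos: [0.6204, -0.1826, 0.1138]
tool_rot: [-0.255, -3.131, -0.0]
contact_force: [-0.4, -0.4, 0.5]
opening: 0.0
t: 5.2
tool_pos: [0.6203, -0.1825, 0.112]
tool_rot: [-0.254, -3.131, -0.0]
contact_force: [0.1, 0.2, -0.7]
opening: -0.0002
```

```bash
python3 -m crank '[{"x":0,"y":0,"z":0.015,"roll":0},{"x":0,"y":0,"z":0,"roll":0}]'
python3 -m crank '[{"x":0,"y":0,"z":0.015,"roll":0},{"x":0,"y":0,"z":0,"roll":0}]'
python3 -m crank '[{"x":0,"y":0,"z":0.015,"roll":0},{"x":0,"y":0,"z":0,"roll":0}]'
```

```text
t: 5.45
tool_pos: [0.6204, -0.1825, 0.1111]
tool_rot: [-0.254, -3.131, -0.0]
contact_force: [-0.4, 0.1, -0.6]
opening: 0.0002
t: 5.7
tool_pos: [0.6204, -0.1826, 0.1102]
tool_rot: [-0.255, -3.131, -0.0]
contact_force: [0.0, -1.1, 0.1]
opening: 0.0002
t: 5.95
tool_pos: [0.6204, -0.1825, 0.1093]
tool_rot: [-0.254, -3.131, -0.0]
contact_force: [-0.4, -0.3, 0.4]
opening: 0.0
```

```bash
python3 -m crank '[{"x":0,"y":0,"z":0.015,"roll":0},{"x":0,"y":0,"z":0,"roll":0}]'
python3 -m crank '[{"x":0,"y":0,"z":0.015,"roll":0},{"x":0,"y":0,"z":0,"roll":0}]'
python3 -m crank '[{"x":0,"y":0,"z":0.01,"roll":0},{"x":0,"y":0,"z":0,"roll":0}]'
```

```text
t: 6.2
tool_pos: [0.6203, -0.1826, 0.1084]
tool_rot: [-0.254, -3.131, -0.0]
contact_force: [-0.3, 0.3, 0.7]
opening: -0.0
t: 6.45
tool_pos: [0.6204, -0.1825, 0.1075]
tool_rot: [-0.254, -3.131, -0.0]
contact_force: [0.0, 0.9, 0.1]
opening: -0.0001
t: 6.7
tool_pos: [0.6204, -0.1826, 0.1069]
tool_rot: [-0.254, -3.131, -0.0]
contact_force: [-0.1, 0.0, -0.0]
opening: -0.0003
```

```bash
python3 -m crank '[{"x":0,"y":0,"z":0.01,"roll":0},{"x":0,"y":0,"z":0,"roll":0}]'
python3 -m crank '[{"x":0,"y":0,"z":0.01,"roll":0},{"x":0,"y":0,"z":0,"roll":0}]'
```

```text
t: 6.95
tool_pos: [0.6204, -0.1826, 0.1063]
tool_rot: [-0.255, -3.131, 0.0]
contact_force: [0.2, -0.5, 0.4]
opening: 0.0003
t: 7.2
tool_pos: [0.6204, -0.1825, 0.1057]
tool_rot: [-0.255, -3.131, -0.0]
contact_force: [1.0, 0.0, 0.0]
opening: 0.0002
```

```bash
python3 -m crank '[{"x":0,"y":0,"z":0.01,"roll":0},{"x":0,"y":0,"z":0,"roll":0}]'
python3 - <<'E'
from h import *
for n in("wrist","side"):
    d=cam(n);cv2.imwrite(f"pics/{n}3.png",d["img"][:,:,::-1])
s=d["img"][:,:,::-1];cv2.imwrite("pics/s3c.png",cv2.resize(s[90:210,200:340],None,fx=5,fy=5,interpolation=cv2.INTER_CUBIC))
E
```

```text
t: 7.45
tool_pos: [0.6204, -0.1825, 0.1051]
tool_rot: [-0.254, -3.131, -0.0]
contact_force: [-0.7, 0.6, 0.5]
opening: 0.0002
```

View pics/s3c.png

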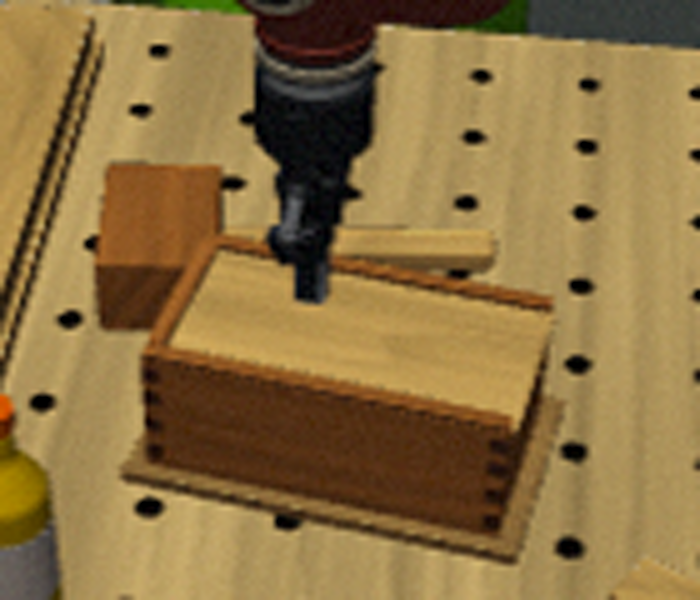

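View pics/wrist3.png

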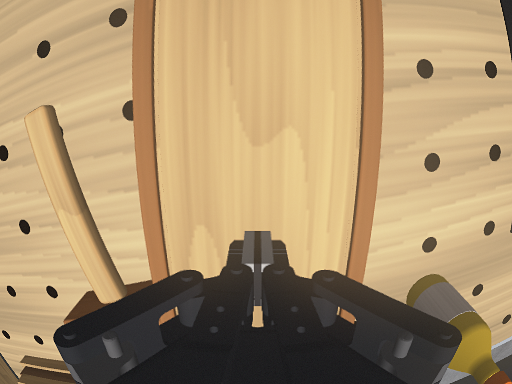

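```bash
python3 -m crank '[{"x":0,"y":0,"z":0.01,"roll":0},{"x":0,"y":0,"z":0,"roll":0}]'
python3 -m crank '[{"x":0,"y":0,"z":0.01,"roll":0},{"x":0,"y":0,"z":0,"roll":0}]'
```

```text
t: 7.8
tool_pos: [0.6204, -0.1826, 0.1045]
tool_rot: [-0.254, -3.131, -0.0]
contact_force: [0.5, -0.1, -0.2]
opening: 0.0001
t: 8.05
tool_pos: [0.6204, -0.1825, 0.1039]
tool_rot: [-0.254, -3.131, -0.0]
contact_force: [0.3, -0.8, 0.3]
opening: -0.0001
```

```bash
python3 -m crank '[{"x":0,"y":0,"z":0.01,"roll":0},{"x":0,"y":0,"z":0,"roll":0}]'
```

```text
t: 8.3
tool_pos: [0.6204, -0.1826, 0.1033]
tool_rot: [-0.255, -3.131, -0.0]
contact_force: [-0.1, 0.2, 0.2]
opening: 0.0001
```

```bash
python3 - <<'E'
from h import *
d=cam("side")
for z in(.0,.011):print(proj(d,[[.6204,-.1825,.1033-z]]))
b=np.load("box.npy");print(b, proj(d,[boxpt((.03,0,.093))]))
s=d["img"][:,:,::-1];cv2.imwrite("pics/s4c.png",cv2.resize(s[130:175,235:295],None,fx=12,fy=12,interpolation=cv2.INTER_CUBIC))
E
```

```text
[[261.44244222 153.87590321]]
[[261.40318588 156.39486734]]
[ 0.59118692 -0.17859431 -0.16486998  0.00549621] [[261.35100088 154.78080054]]
```

View pics/s4c.png

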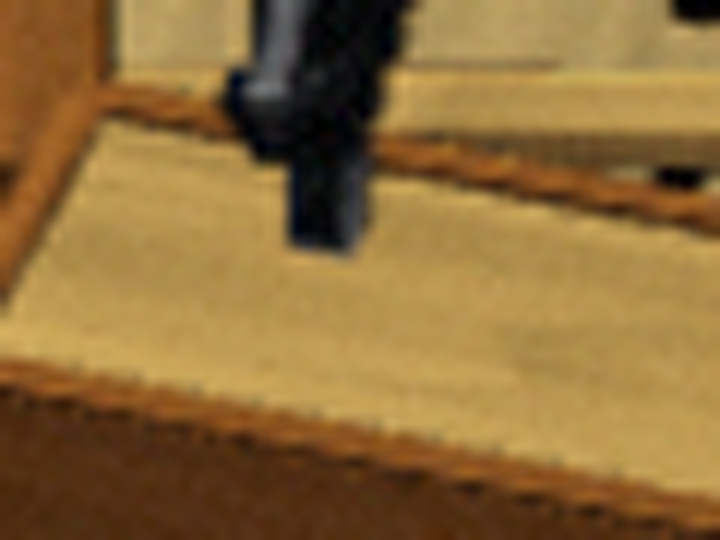

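```bash
python3 -m crank '[{"x":0,"y":0,"z":0.01,"roll":0},{"x":0,"y":0,"z":0.01,"roll":0},{"x":0,"y":0,"z":0,"roll":0}]'
python3 - <<'E'
from h import *
o=ctrl.get_obs();print(o["tool_pos"],o["contact_force"])
d=cam("top");print(proj(d,[[.6204,-.1825,.1021],[.6204,-.1825,.0911],[.6204,-.1825,.2]]))
s=d["img"][:,:,::-1];cv2.imwrite("pics/t5c.png",cv2.resize(s[120:260,270:370],None,fx=4,fy=4,interpolation=cv2.INTER_CUBIC))
w=cam("wrist");print(proj(w,[[.6204,-.1825,.1021],[.6204,-.1825,.0911],[.6204,-.1825,.0985]],True)); R=cv2.Rodrigues(w["rvec"])[0];print(-R.T@w["tvec"],R)
E
```

```text
t: 8.72
tool_pos: [0.6204, -0.1826, 0.1021]
tool_rot: [-0.254, -3.131, -0.0]
contact_force: [-0.2, 0.3, -0.1]
opening: 0.0002
[ 0.62035349 -0.18255103  0.1020788 ] [-0.21055311  0.34615725 -0.13441236]
[[322.03441673 180.24202406]
 [321.56709027 180.63110527]
 [326.57146568 176.46462071]]
[[257.15752294 230.72699426]
 [257.15878147 223.70277364]
 [257.15795111 228.34166992]]
[ 0.54979314 -0.17093783  0.26458135] [[ 1.61454558e-01  9.86880141e-01 -1.10166548e-04]
 [ 9.46679393e-01 -1.54846138e-01  2.82525752e-01]
 [ 2.78801995e-01 -4.57193628e-02 -9.59259708e-01]]
```

View pics/t5c.png

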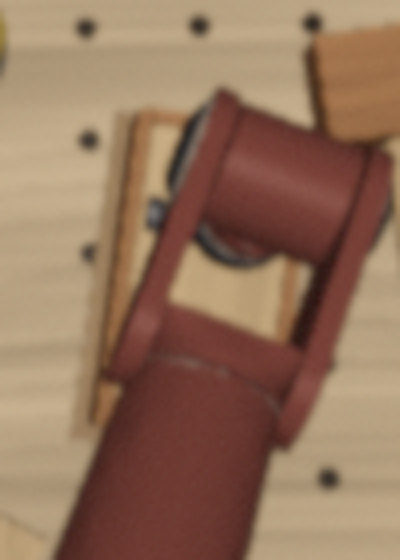

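```bash
python3 - <<'E'
from h import *
w=cam("wrist");s=cam("side")
cv2.imwrite("pics/w6.png",cv2.resize(w["img"][:,:,::-1][200:300,200:320],None,fx=6,fy=6,interpolation=cv2.INTER_CUBIC))
u=np.array([-.986,.164,0])
for z in(.09,.1,.105,.11,.115,.12):
  P=np.array([.6204,-.1825,z]);print(z,proj(w,[P+u*.011,P,P-u*.011],True).round(1).tolist(),proj(s,[P]).round(1).tolist())
E
```

```text
0.09 [[257.2, 206.6], [257.2, 223.0], [257.1, 238.6]] [[261.4, 156.9]]
0.1 [[257.2, 212.2], [257.2, 229.3], [257.1, 245.5]] [[261.4, 154.6]]
0.105 [[257.2, 215.2], [257.2, 232.6], [257.1, 249.3]] [[261.4, 153.5]]
0.11 [[257.2, 218.3], [257.2, 236.2], [257.1, 253.2]] [[261.5, 152.3]]
0.115 [[257.2, 221.7], [257.2, 240.0], [257.1, 257.3]] [[261.5, 151.2]]
0.12 [[257.2, 225.3], [257.2, 244.0], [257.1, 261.6]] [[261.5, 150.0]]
```

View pics/w6.png

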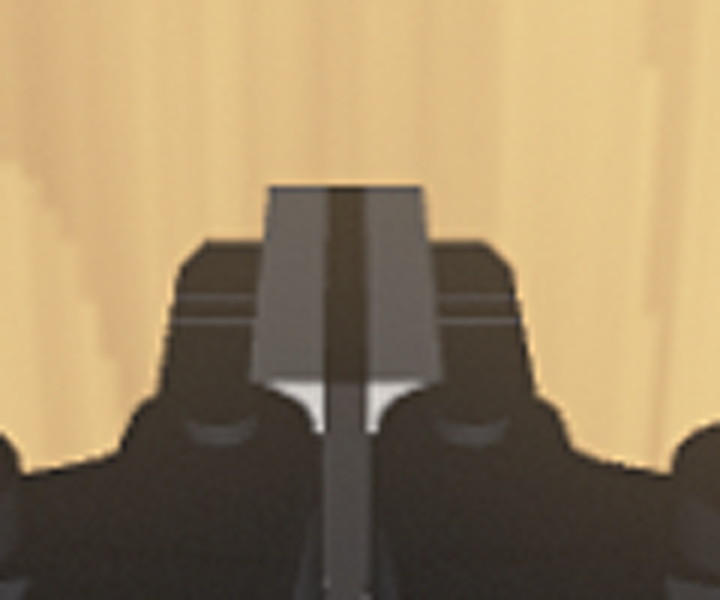

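```bash
python3 -m crank '[{"x":0,"y":0,"z":0.02,"roll":0},{"x":0,"y":0,"z":0,"roll":0}]'
python3 -m crank '[{"x":0,"y":0,"z":0.02,"roll":0},{"x":0,"y":0,"z":0,"roll":0}]'
python3 - <<'E'
from h import *
w=cam("wrist");s=cam("side")
cv2.imwrite("pics/w7.png",w["img"][:,:,::-1]);cv2.imwrite("pics/s7.png",cv2.resize(s["img"][:,:,::-1][100:180,225:305],None,fx=7,fy=7,interpolation=cv2.INTER_CUBIC))
E
```

```text
t: 9.18
tool_pos: [0.6203, -0.1825, 0.1008]
tool_rot: [-0.254, -3.131, -0.0]
contact_force: [-0.0, -0.1, 0.5]
opening: -0.0001
t: 9.43
tool_pos: [0.6203, -0.1825, 0.0996]
tool_rot: [-0.254, -3.131, -0.0]
contact_force: [0.5, -0.4, -0.5]
opening: -0.0001
```

View pics/s7.png

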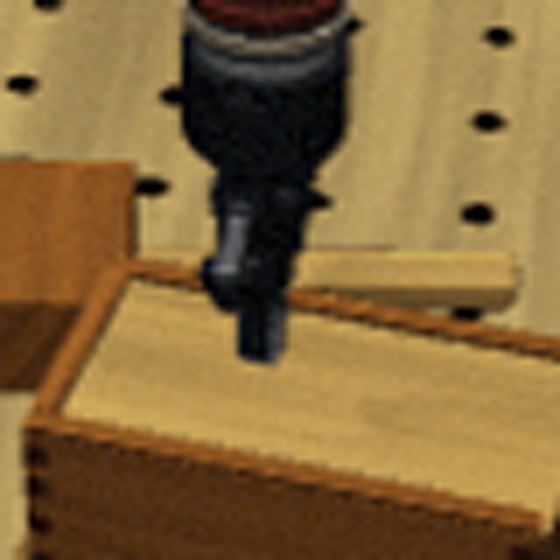

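View pics/w7.png

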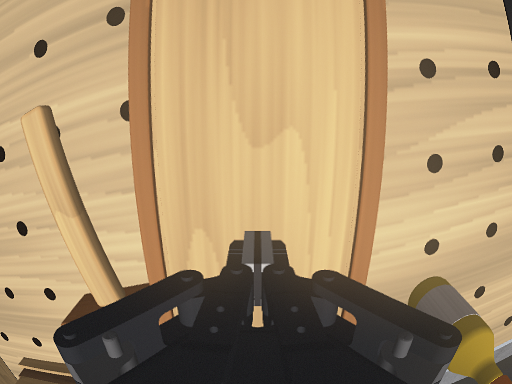

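```bash
python3 -m crank '[{"x":0,"y":0,"z":0.02,"roll":0},{"x":0,"y":0,"z":0.02,"roll":0}]'
python3 -m crank '[{"x":0,"y":0,"z":0.02,"roll":0},{"x":0,"y":0,"z":0,"roll":0}]'
```

```text
t: 9.78
tool_pos: [0.6204, -0.1826, 0.0973]
tool_rot: [-0.254, -3.131, -0.0]
contact_force: [-0.4, 0.3, -0.1]
opening: -0.0
t: 10.02
tool_pos: [0.6203, -0.1825, 0.096]
tool_rot: [-0.254, -3.131, -0.0]
contact_force: [0.6, 0.4, -1.2]
opening: -0.0003
```

```bash
python3 -m crank '[{"x":0,"y":0,"z":0.02,"roll":0},{"x":0,"y":0,"z":0,"roll":0}]'
```

```text
t: 10.28
tool_pos: [0.6204, -0.1826, 0.0949]
tool_rot: [-0.254, -3.131, 0.0]
contact_force: [-0.1, -0.0, -0.1]
opening: -0.0001
```

```bash
python3 -m crank '[{"x":0,"y":0,"z":0.02,"roll":0},{"x":0,"y":0,"z":0,"roll":0}]'
```

```text
t: 10.52
tool_pos: [0.6203, -0.1825, 0.0937]
tool_rot: [-0.255, -3.131, -0.0]
contact_force: [-0.3, -0.0, 0.5]
opening: -0.0001
```

```bash
python3 -m crank '[{"x":0,"y":0,"z":0.02,"roll":0},{"x":0,"y":0,"z":0,"roll":0}]'
```

```text
t: 10.78
tool_pos: [0.6203, -0.1825, 0.0924]
tool_rot: [-0.255, -3.131, -0.0]
contact_force: [0.5, 0.3, -0.5]
opening: -0.0001
```

```bash
python3 -m crank '[{"x":0,"y":0,"z":0.02,"roll":0},{"x":0,"y":0,"z":0,"roll":0}]'
```

```text
t: 11.02
tool_pos: [0.6203, -0.1825, 0.0913]
tool_rot: [-0.254, -3.131, -0.0]
contact_force: [-0.4, 0.5, -0.8]
opening: 0.0002
```

```bash
python3 -m crank '[{"x":0,"y":0,"z":0.02,"roll":0},{"x":0,"y":0,"z":0,"roll":0}]'
python3 - <<'E'
from h import *
s=cam("side")
cv2.imwrite("pics/s8.png",cv2.resize(s["img"][:,:,::-1][100:180,225:305],None,fx=7,fy=7,interpolation=cv2.INTER_CUBIC))
E
```

```text
t: 11.28
tool_pos: [0.6203, -0.1826, 0.0901]
tool_rot: [-0.255, -3.131, -0.0]
contact_force: [0.9, 0.0, -0.1]
opening: 0.0001
```

View pics/s8.png

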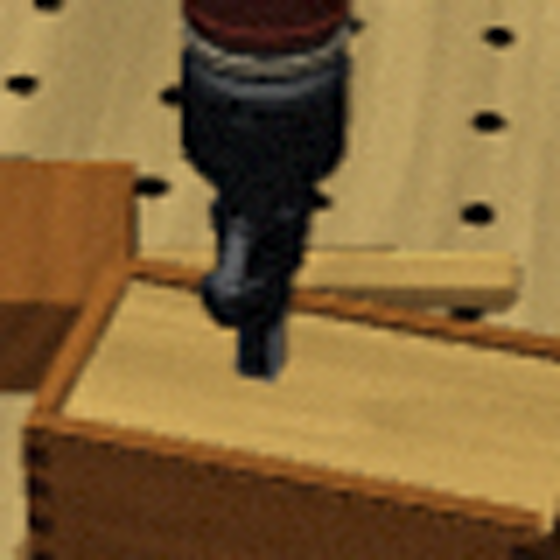

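```bash
python3 -m crank '[{"x":0,"y":0,"z":0.015,"roll":0},{"x":0,"y":0,"z":0,"roll":0}]'
```

```text
t: 11.58
tool_pos: [0.6204, -0.1825, 0.0892]
tool_rot: [-0.254, -3.131, -0.0]
contact_force: [1.2, -0.5, 0.1]
opening: 0.0003
```

```bash
python3 -m crank '[{"x":0,"y":0,"z":0.015,"roll":0},{"x":0,"y":0,"z":0,"roll":0}]'
```

```text
t: 11.82
tool_pos: [0.6204, -0.1826, 0.0883]
tool_rot: [-0.255, -3.131, -0.0]
contact_force: [0.8, -0.4, 0.5]
opening: -0.0
```

```bash
python3 -m crank '[{"x":0,"y":0,"z":0.012,"roll":0},{"x":0,"y":0,"z":0,"roll":0}]'
```

```text
t: 12.08
tool_pos: [0.6204, -0.1826, 0.0876]
tool_rot: [-0.255, -3.131, -0.0]
contact_force: [0.0, -0.5, 0.0]
opening: 0.0001
```

```bash
python3 -m crank '[{"x":0,"y":0,"z":0.012,"roll":0},{"x":0,"y":0,"z":0,"roll":0}]'
```

```text
t: 12.32
tool_pos: [0.6204, -0.1826, 0.0869]
tool_rot: [-0.254, -3.131, -0.0]
contact_force: [-0.7, 0.6, 0.7]
opening: 0.0002
```

```bash
python3 -m crank '[{"x":0,"y":0,"z":0.012,"roll":0},{"x":0,"y":0,"z":0,"roll":0}]'
```

```text
t: 12.58
tool_pos: [0.6204, -0.1826, 0.0862]
tool_rot: [-0.254, -3.131, -0.0]
contact_force: [0.3, 0.9, -0.0]
opening: -0.0003
```

```bash
python3 -m crank '[{"x":0,"y":0,"z":0.012,"roll":0},{"x":0,"y":0,"z":0,"roll":0}]'
```

```text
t: 12.82
tool_pos: [0.6204, -0.1825, 0.0854]
tool_rot: [-0.254, -3.131, -0.0]
contact_force: [-0.2, -0.0, -0.3]
opening: 0.0001
```

```bash
python3 -m crank '[{"x":0,"y":0,"z":0.012,"roll":0},{"x":0,"y":0,"z":0,"roll":0}]'
```

```text
t: 13.08
tool_pos: [0.6204, -0.1826, 0.0847]
tool_rot: [-0.255, -3.131, -0.0]
contact_force: [0.0, -0.3, 0.8]
opening: -0.0002
```

```bash
python3 -m crank '[{"x":0,"y":0,"z":0.012,"roll":0},{"x":0,"y":0,"z":0,"roll":0}]'
python3 - <<'E'
from h import *
s=cam("side");w=cam("wrist")
cv2.imwrite("pics/s9.png",cv2.resize(s["img"][:,:,::-1][100:180,225:305],None,fx=7,fy=7,interpolation=cv2.INTER_CUBIC))
cv2.imwrite("pics/w9.png",w["img"][:,:,::-1])
E
```

```text
t: 13.32
tool_pos: [0.6204, -0.1825, 0.084]
tool_rot: [-0.254, -3.131, -0.0]
contact_force: [1.0, -0.3, -0.7]
opening: -0.0001
```

View pics/s9.png

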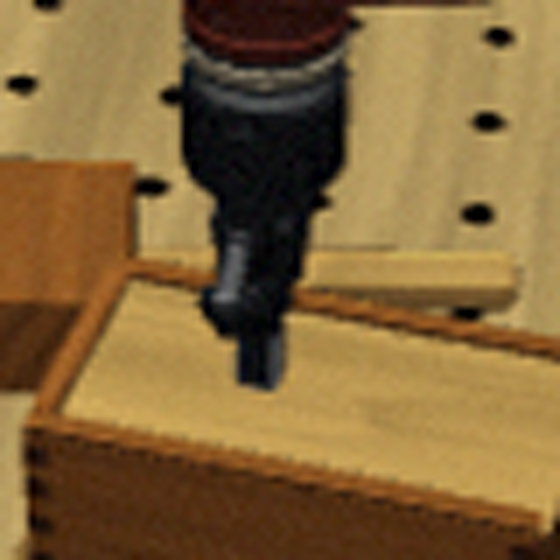

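View pics/w9.png

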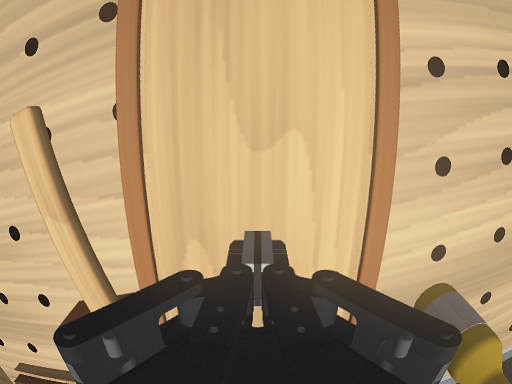

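```bash
python3 - <<'E'
from h import *
s=cam("side")
for dy in(0,.008,.015):
  for z in (.0965,.0985,.1005,.105,.11): print(dy,z,proj(s,[[.6204-.164*-dy,-.1825+dy,z]]).round(1).tolist())
E
```

```text
0 0.0965 [[261.4, 155.4]]
0 0.0985 [[261.4, 155.0]]
0 0.1005 [[261.4, 154.5]]
0 0.105 [[261.4, 153.5]]
0 0.11 [[261.5, 152.3]]
0.008 0.0965 [[260.7, 156.9]]
0.008 0.0985 [[260.7, 156.4]]
0.008 0.1005 [[260.8, 156.0]]
0.008 0.105 [[260.8, 154.9]]
0.008 0.11 [[260.8, 153.8]]
0.015 0.0965 [[260.1, 158.2]]
0.015 0.0985 [[260.2, 157.7]]
0.015 0.1005 [[260.2, 157.3]]
0.015 0.105 [[260.2, 156.2]]
0.015 0.11 [[260.2, 155.1]]
```

```bash
python3 -m crank '[{"x":0,"y":0,"z":0.01,"roll":0},{"x":0,"y":0,"z":0.01,"roll":0}]'
```

```text
t: 13.72
tool_pos: [0.6204, -0.1826, 0.0828]
tool_rot: [0.255, 3.131, 0.0]
contact_force: [1.0, -0.2, 1.3]
opening: 0.0
```

```bash
python3 -m crank '[{"x":0,"y":0,"z":0.01,"roll":0},{"x":0,"y":0,"z":0.01,"roll":0}]'
```

```text
t: 13.98
tool_pos: [0.6204, -0.1826, 0.0817]
tool_rot: [-0.254, -3.131, -0.0]
contact_force: [-0.6, 0.8, 1.7]
opening: 0.0001
```

```bash
python3 -m crank '[{"x":0,"y":0,"z":0.01,"roll":0},{"x":0,"y":0,"z":0,"roll":0}]'
```

```text
t: 14.22
tool_pos: [0.6204, -0.1826, 0.0816]
tool_rot: [-0.254, -3.131, 0.0]
contact_force: [-1.8, 1.2, 3.2]
opening: 0.0003
```

```bash
python3 -m crank '[{"x":0,"y":0,"z":0.01,"roll":0},{"x":0,"y":0,"z":0,"roll":0}]'
```

```text
t: 14.48
tool_pos: [0.6205, -0.1826, 0.0813]
tool_rot: [-0.254, -3.131, 0.0]
contact_force: [-2.9, -0.1, 5.9]
opening: -0.0002
```

```bash
python3 -m crank '[{"x":0,"y":0,"z":0.01,"roll":0},{"x":0,"y":0,"z":0.01,"roll":0},{"x":0,"y":0,"z":0,"roll":0}]'
```

```text
t: 14.85
tool_pos: [0.6206, -0.1826, 0.0809]
tool_rot: [0.254, 3.131, -0.0]
contact_force: [-5.2, 2.3, 9.1]
opening: -0.0
```

```bash
python3 -m crank '[{"x":0.05,"y":0,"z":0,"roll":0},{"x":0.05,"y":0,"z":0,"roll":0}]'
```

```text
t: 15.1
tool_pos: [0.6169, -0.1823, 0.0813]
tool_rot: [0.254, 3.125, -0.002]
contact_force: [4.6, -0.3, 6.2]
opening: -0.0002
```

```bash
python3 -m crank '[{"x":0.05,"y":0,"z":0.01,"roll":0},{"x":0.05,"y":0,"z":0.01,"roll":0},{"x":0,"y":0,"z":0,"roll":0}]'
python3 - <<'E'
from h import *
w=cam("wrist");s=cam("side")
cv2.imwrite("pics/s10.png",cv2.resize(s["img"][:,:,::-1][100:200,225:325],None,fx=6,fy=6,interpolation=cv2.INTER_CUBIC))
print(ctrl.get_obs()["contact_force"])
E
```

```text
t: 15.48
tool_pos: [0.6115, -0.1815, 0.0811]
tool_rot: [0.254, 3.124, -0.003]
contact_force: [4.3, -0.0, 7.8]
opening: 0.0001
[ 4.27580381 -0.37144213  6.90387857]
```

View pics/s10.png

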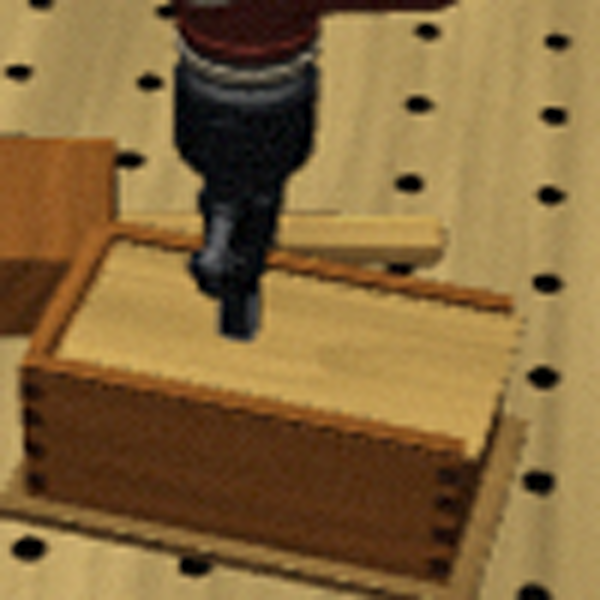

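```bash
python3 -m crank '[{"x":0.05,"y":0,"z":0.02,"roll":0},{"x":0.05,"y":0,"z":0.02,"roll":0},{"x":0.05,"y":0,"z":0,"roll":0}]'
```

```text
t: 15.95
tool_pos: [0.6044, -0.1804, 0.0806]
tool_rot: [0.254, 3.12, -0.004]
contact_force: [5.6, 0.6, 12.1]
opening: 0.0001
```

```bash
python3 -m crank '[{"x":0.08,"y":0,"z":0,"roll":0},{"x":0.08,"y":0,"z":0,"roll":0},{"x":0.08,"y":0,"z":0,"roll":0}]'
python3 - <<'E'
from h import *
s=cam("side")
cv2.imwrite("pics/s11.png",cv2.resize(s["img"][:,:,::-1][100:200,225:325],None,fx=6,fy=6,interpolation=cv2.INTER_CUBIC))
print(ctrl.get_obs()["contact_force"])
E
```

```text
t: 16.32
tool_pos: [0.5901, -0.178, 0.0806]
tool_rot: [0.254, 3.119, -0.004]
contact_force: [5.9, 0.8, 12.5]
opening: -0.0001
[ 4.48263161  0.9969507  13.54360512]
```

View pics/s11.png

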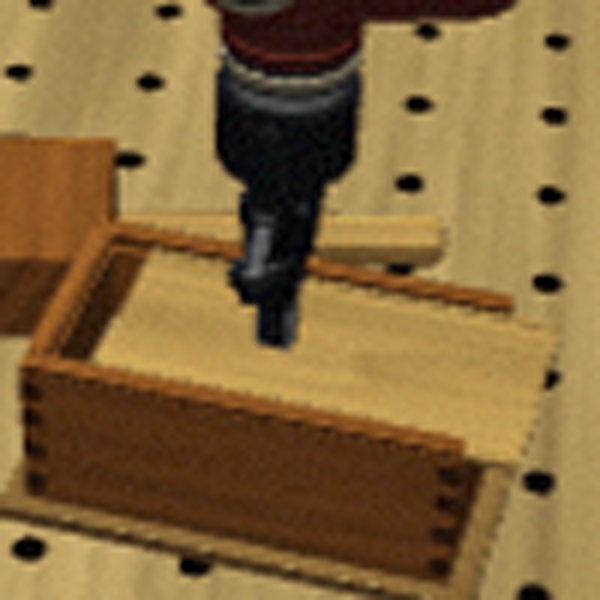

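```bash
python3 -m crank '[{"x":0.09,"y":0,"z":0,"roll":0},{"x":0.09,"y":0,"z":0,"roll":0},{"x":0.09,"y":0,"z":0,"roll":0},{"x":0.09,"y":0,"z":0,"roll":0},{"x":0.09,"y":0,"z":0,"roll":0}]'
```

```text
t: 17.0
tool_pos: [0.5635, -0.1736, 0.0805]
tool_rot: [0.254, 3.119, -0.003]
contact_force: [5.7, 1.4, 11.7]
opening: -0.0
```

```bash
python3 -m crank '[{"x":0.09,"y":0,"z":0,"roll":0},{"x":0.09,"y":0,"z":0,"roll":0},{"x":0.09,"y":0,"z":0,"roll":0},{"x":0.09,"y":0,"z":0,"roll":0},{"x":0.09,"y":0,"z":0,"roll":0}]'
```

```text
t: 17.62
tool_pos: [0.5369, -0.1693, 0.0805]
tool_rot: [0.254, 3.119, -0.003]
contact_force: [5.7, 1.6, 13.3]
opening: 0.0001
```

```bash
python3 -m crank '[{"x":0.09,"y":0,"z":0,"roll":0},{"x":0.09,"y":0,"z":0,"roll":0},{"x":0.09,"y":0,"z":0,"roll":0},{"x":0.09,"y":0,"z":0,"roll":0},{"x":0.09,"y":0,"z":0,"roll":0}]'
python3 - <<'E'
from h import *
s=cam("side")
cv2.imwrite("pics/s12.png",cv2.resize(s["img"][:,:,::-1][100:220,225:355],None,fx=5,fy=5,interpolation=cv2.INTER_CUBIC))
print(ctrl.get_obs()["contact_force"])
E
```

```text
t: 18.25
tool_pos: [0.5103, -0.1649, 0.0804]
tool_rot: [0.254, 3.119, -0.003]
contact_force: [4.8, 2.1, 13.7]
opening: 0.0002
[ 4.70294914  2.65704959 14.56363054]
```

View pics/s12.png

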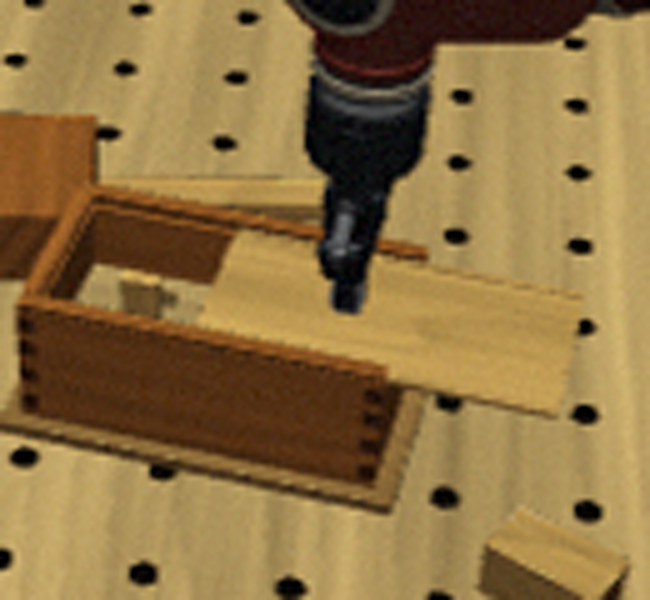

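```bash
python3 -m crank '[{"x":0.09,"y":0,"z":-0.005,"roll":0},{"x":0.07,"y":0,"z":0,"roll":0},{"x":0.05,"y":0,"z":0,"roll":0}]'
```

```text
t: 18.68
tool_pos: [0.4977, -0.1628, 0.0805]
tool_rot: [0.254, 3.12, -0.003]
contact_force: [5.5, 1.9, 12.7]
opening: 0.0002
```

```bash
python3 -m crank '[{"x":0.05,"y":0,"z":0,"roll":0},{"x":0.05,"y":0,"z":0,"roll":0}]'
```

```text
t: 18.92
tool_pos: [0.4927, -0.1624, 0.0807]
tool_rot: [0.254, 3.117, -0.005]
contact_force: [8.8, -0.4, 10.9]
opening: -0.0001
```

```bash
python3 -m crank '[{"x":0.05,"y":0,"z":0,"roll":0},{"x":0.05,"y":0,"z":0,"roll":0}]'
```

```text
t: 19.18
tool_pos: [0.4868, -0.1619, 0.0807]
tool_rot: [0.254, 3.117, -0.006]
contact_force: [8.5, -1.1, 10.7]
opening: -0.0002
```

```bash
python3 -m crank '[{"x":-0.05,"y":0,"z":-0.1,"roll":0},{"x":0,"y":0,"z":-0.4,"roll":0},{"x":0,"y":0,"z":-0.7,"roll":0},{"x":-0.6,"y":0,"z":-0.7,"roll":0},{"x":-0.8,"y":0,"z":0,"roll":0},{"x":-0.7,"y":0,"z":0,"roll":0},{"x":0,"y":0,"z":0,"roll":0}]' 0.4 60
python3 - <<'E'
from h import *
b=np.load("box.npy");p=boxpt((.06,0,.1))
w=cam("wrist");s=cam("side")
go(p[0],p[1],.15,b[2])
cv2.imwrite("pics/w13.png",w["img"][:,:,::-1])
cv2.imwrite("pics/s13.png",cv2.resize(s["img"][:,:,::-1][80:220,215:355],None,fx=4,fy=4,interpolation=cv2.INTER_CUBIC))
E
```

```text
t: 20.05
tool_pos: [0.6091, -0.1805, 0.1874]
tool_rot: [-0.253, -3.127, -0.002]
contact_force: [0.2, 0.9, -0.3]
opening: 0.0512
t 20.15 pos [ 0.6075 -0.1802  0.1882] tilt z [-0.0035  0.0012 -1.    ] yaw 2.9795 F [-1.3  1.   0.1] open 0.0512
units xyz [-0.73  -0.02   0.633] roll(tool z) units 0.023 q [-0.406  0.09   1.612 -0.     1.444 -1.814]
```

View pics/w13.png

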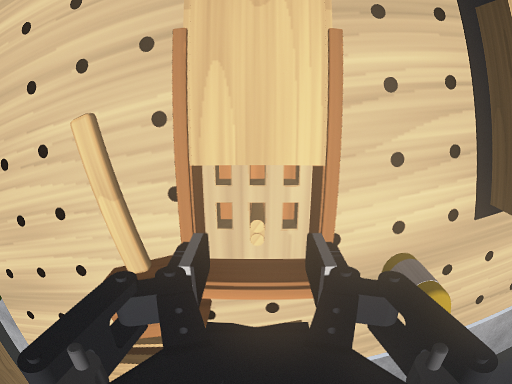

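View pics/s13.png

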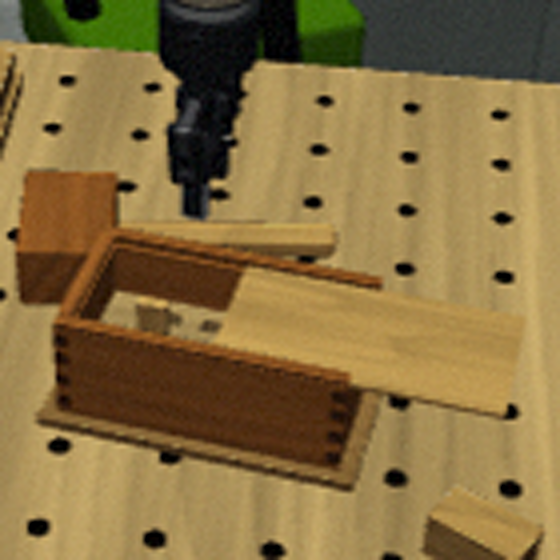

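```bash
python3 - <<'E'
from h import *
w=cam("wrist")
cv2.imwrite("pics/w14.png",cv2.resize(w["img"][:,:,::-1][150:300,180:340],None,fx=5,fy=4,interpolation=cv2.INTER_CUBIC))
b=np.load("box.npy")
c,sn=np.cos(b[2]),np.sin(b[2]);M=np.array([[c,-sn],[sn,c]])
def loc(uv,z): return (ray_at_z(w,uv,z,True)[:,:2]-b[:2])@M
print("lid edge",loc((258,165),.0985)); print("tenon pred",proj(w,[boxpt((.06,0,.083))],True), loc((258,227),.0885))
go(0,0,0,0)
E
```

```text
lid edge [[-0.00606885  0.00180923]]
tenon pred [[255.82873326 230.94727157]] [[0.05586862 0.002069  ]]
t 20.2 pos [ 0.6073 -0.1803  0.1887] tilt z [-2.7e-03  9.0e-04 -1.0e+00] yaw 2.9794 F [ 0.3  0.3 -0.3] open 0.0512
units xyz [10.465  1.329  3.174] roll(tool z) units -1.352 q [-0.406  0.088  1.612 -0.     1.444 -1.814]
```

View pics/w14.png

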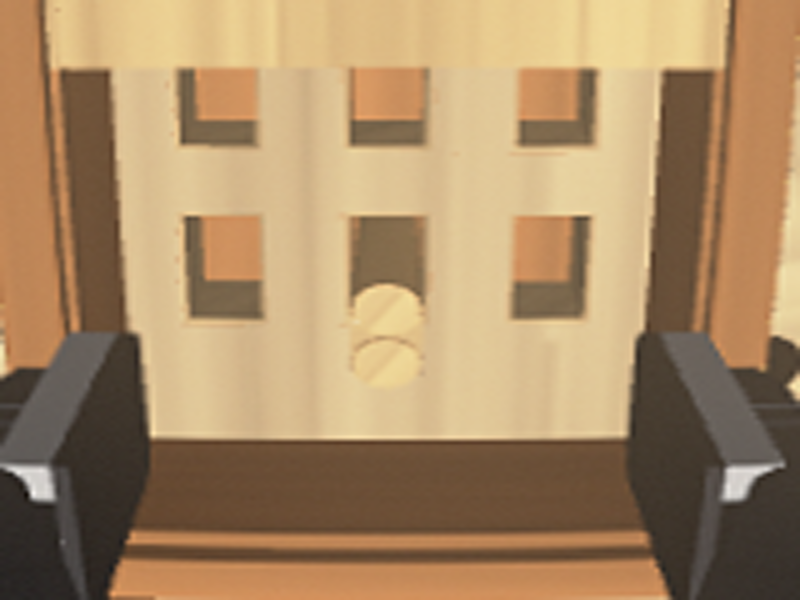

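```bash
python3 - <<'E'
from h import *
w=cam("wrist");b=np.load("box.npy")
P=ray_at_z(w,(257.2,234.2),.0885,True)[0];print(P,boxpt((.06,0,.083)))
# slot check: far-middle slot bounds at rack top
Q=ray_at_z(w,[(345/5+180,215/4+150),(427/5+180,215/4+150)],.0435,True);print(Q)
go(P[0],P[1],.1,b[2])
E
```

```text
[ 0.65416044 -0.18779865  0.0885    ] [ 0.6503733  -0.18844175  0.08849621]
[[ 0.63684667 -0.19401018  0.0435    ]
 [ 0.639739   -0.17634915  0.0435    ]]
t 20.25 pos [ 0.6073 -0.1803  0.1892] tilt z [-1.7e-03  6.0e-04 -1.0e+00] yaw 2.9792 F [ 0.2  0.7 -0.6] open 0.0515
units xyz [-0.793  0.003  1.485] roll(tool z) units 0.021 q [-0.406  0.087  1.612 -0.     1.444 -1.814]
```

```bash
python3 -m crank '[{"x":-0.4,"y":0,"z":0,"roll":0},{"x":-0.37,"y":0,"z":0.3,"roll":0},{"x":0,"y":0,"z":0.6,"roll":0},{"x":0,"y":0,"z":0.5,"roll":0},{"x":0,"y":0,"z":0,"roll":0},{"x":0,"y":0,"z":0,"roll":0}]' 0.5 60
python3 - <<'E'
from h import *
b=np.load("box.npy")
w=cam("wrist");s=cam("side")
go(.6527,-.1878,.0382,b[2])
cv2.imwrite("pics/w15.png",w["img"][:,:,::-1])
cv2.imwrite("pics/s15.png",cv2.resize(s["img"][:,:,::-1][80:220,215:355],None,fx=4,fy=4,interpolation=cv2.INTER_CUBIC))
E
```

```text
t: 21.0
tool_pos: [0.6544, -0.1884, 0.1078]
tool_rot: [0.255, 3.129, -0.001]
contact_force: [-0.0, 0.1, 0.1]
opening: 0.0429
t 21.1 pos [ 0.6552 -0.1886  0.1087] tilt z [ 0.0036 -0.0015 -1.    ] yaw 2.9793 F [ 0.7 -0.1 -1. ] open 0.0426
units xyz [0.049 0.008 1.175] roll(tool z) units 0.021 q [-0.389  0.257  1.56  -0.     1.321 -1.798]
```

View pics/w15.png

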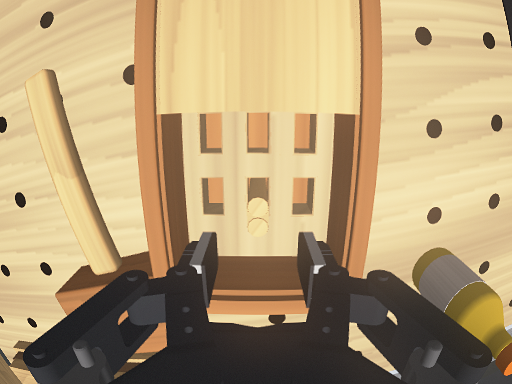

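View pics/s15.png

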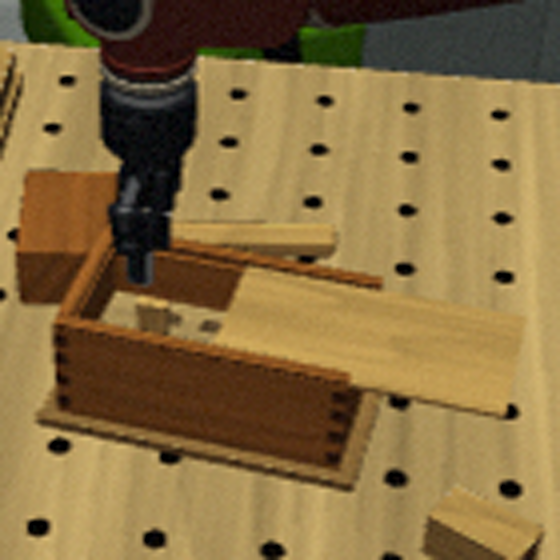

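```bash
python3 -m crank '[{"x":0.04,"y":0.008,"z":0.3,"roll":0},{"x":0,"y":0,"z":0.3,"roll":0},{"x":0,"y":0,"z":0.25,"roll":0},{"x":0,"y":0,"z":0.15,"roll":0},{"x":0,"y":0,"z":0,"roll":0},{"x":0,"y":0,"z":0,"roll":0}]'
python3 - <<'E'
from h import *
b=np.load("box.npy")
w=cam("wrist");s=cam("side")
go(.6527,-.1878,.0382,b[2])
cv2.imwrite("pics/w16.png",w["img"][:,:,::-1])
cv2.imwrite("pics/s16.png",cv2.resize(s["img"][:,:,::-1][80:220,215:355],None,fx=4,fy=4,interpolation=cv2.INTER_CUBIC))
E
```

```text
t: 21.85
tool_pos: [0.6524, -0.1875, 0.0466]
tool_rot: [0.254, 3.13, -0.001]
contact_force: [0.8, -0.6, -0.2]
opening: 0.0427
t 21.95 pos [ 0.6526 -0.1875  0.047 ] tilt z [ 1.6e-03 -7.0e-04 -1.0e+00] yaw 2.9795 F [ 0.   0.3 -0.3] open 0.0426
units xyz [-0.002 -0.004  0.147] roll(tool z) units 0.023 q [-0.389  0.316  1.599 -0.     1.225 -1.798]
```

View pics/w16.png

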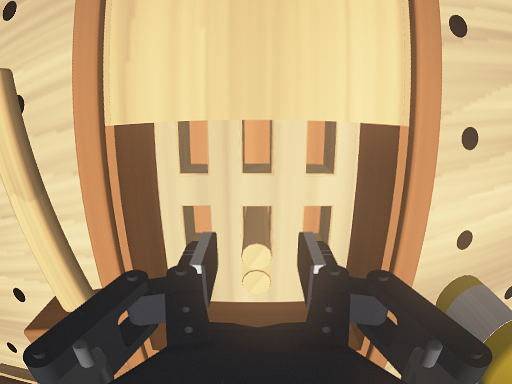

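View pics/s16.png

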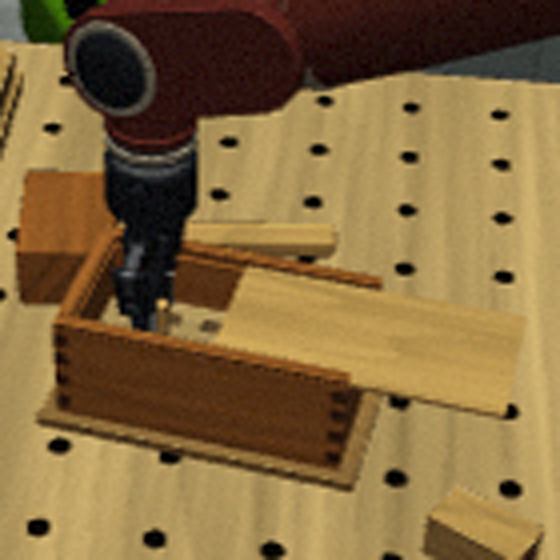

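```bash
python3 -m crank '[{"x":0,"y":0,"z":0.08,"roll":0},{"x":0,"y":0,"z":0.065,"roll":0},{"x":0,"y":0,"z":0,"roll":0}]'
```

```text
t: 22.32
tool_pos: [0.6514, -0.187, 0.0366]
tool_rot: [-0.254, -3.13, -0.001]
contact_force: [-0.7, 0.2, 0.4]
opening: 0.0425
```

```bash
python3 -m crank '[{"x":0,"y":0,"z":0,"roll":0},{"x":0,"y":0,"z":0,"roll":0},{"x":0,"y":0,"z":0,"roll":0},{"x":0,"y":0,"z":0,"roll":0}]' 1 50
python3 - <<'E'
from h import *
w=cam("wrist")
cv2.imwrite("pics/w17.png",w["img"][:,:,::-1]);go(.6527,-.1878,.0382,-.165)
E
```

```text
t: 22.82
tool_pos: [0.652, -0.1873, 0.0375]
tool_rot: [0.254, 3.131, -0.0]
contact_force: [-0.7, -0.7, 1.1]
opening: 0.0133
t 22.875 pos [ 0.652  -0.1873  0.0375] tilt z [ 4.e-04 -2.e-04 -1.e+00] yaw 2.9794 F [1.2 0.2 0.7] open 0.0133
units xyz [-0.012 -0.006 -0.012] roll(tool z) units 0.023 q [-0.389  0.327  1.603 -0.     1.211 -1.798]
```

View pics/w17.png

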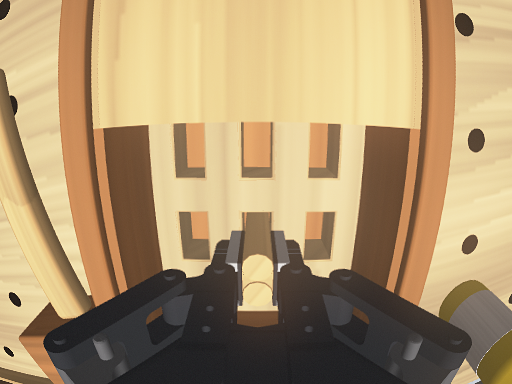

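```bash
python3 -m crank '[{"x":0,"y":0,"z":-0.1,"roll":0},{"x":0,"y":0,"z":-0.2,"roll":0},{"x":0,"y":0,"z":-0.4,"roll":0},{"x":0,"y":0,"z":-0.5,"roll":0},{"x":0,"y":0,"z":-0.5,"roll":0},{"x":0,"y":0,"z":-0.4,"roll":0},{"x":0,"y":0,"z":-0.2,"roll":0},{"x":0,"y":0,"z":0,"roll":0}]'
python3 - <<'E'
from h import *
w=cam("wrist");s=cam("side");m=np.load("stile.npy");print(m)
cv2.imwrite("pics/w18.png",w["img"][:,:,::-1]);go(.565,.1935,.17,m[2])
cv2.imwrite("pics/s18.png",cv2.resize(s["img"][:,:,::-1][80:220,215:355],None,fx=4,fy=4,interpolation=cv2.INTER_CUBIC))
E
```

```text
t: 23.88
tool_pos: [0.6525, -0.1875, 0.1767]
tool_rot: [0.254, 3.129, -0.001]
contact_force: [0.3, -0.5, -1.4]
opening: 0.0133
[0.56434391 0.1933379  0.02321096]
t 23.975 pos [ 0.6513 -0.187   0.1742] tilt z [-1.5e-03  6.0e-04 -1.0e+00] yaw 2.9794 F [-0.1  0.7 -1. ] open 0.0133
units xyz [2.444 6.026 0.076] roll(tool z) units -1.545 q [-0.389  0.198  1.515  0.     1.43  -1.798]
```

View pics/w18.png

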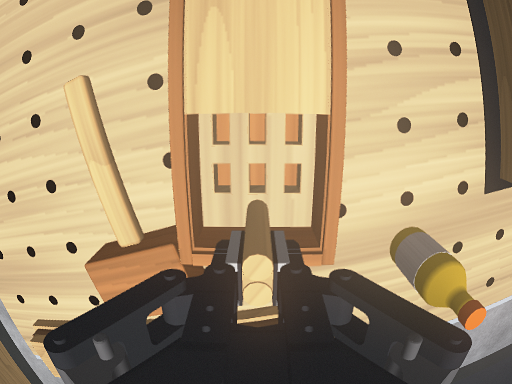

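View pics/s18.png

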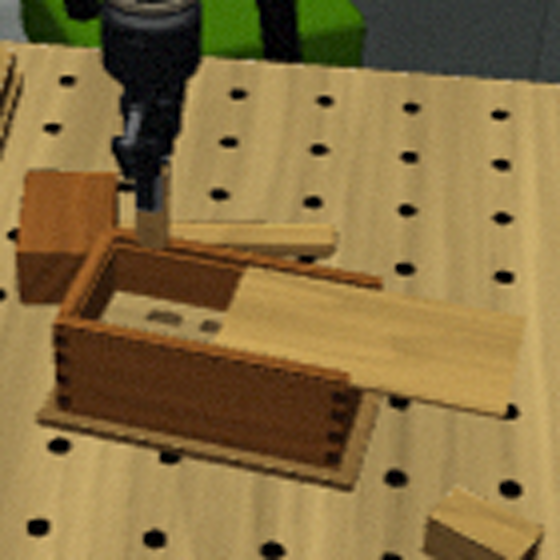

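```bash
python3 -m crank '[{"x":0,"y":0,"z":-0.1,"roll":-0.5},{"x":0,"y":0,"z":0,"roll":-0.6},{"x":0,"y":0,"z":0,"roll":-0.44},{"x":0,"y":0,"z":0,"roll":0}]'
python3 - <<'E'
from h import *
m=np.load("stile.npy");go(.565,.1935,.17,m[2])
E
```

```text
t: 24.48
tool_pos: [0.6511, -0.1869, 0.1794]
tool_rot: [0.034, -3.139, -0.002]
contact_force: [-0.5, -0.1, -0.3]
opening: 0.0132
t 24.475 pos [ 0.6511 -0.1869  0.1794] tilt z [-0.0027  0.0011 -1.    ] yaw -3.1196 F [-0.5 -0.1 -0.3] open 0.0132
units xyz [1.295 6.37  0.167] roll(tool z) units -0.01 q [-0.389  0.195  1.51  -0.     1.439 -1.982]
```

Go there, stopping about 30 mm short of the stile in x (away), so that the wrist camera can see the mortise.

```bash
python3 -m crank '[{"x":0.05,"y":0.35,"z":0,"roll":0},{"x":0.1,"y":0.7,"z":0,"roll":0},{"x":0.1,"y":0.8,"z":0,"roll":0},{"x":0.1,"y":0.8,"z":0,"roll":0},{"x":0.1,"y":0.8,"z":0,"roll":0},{"x":0.1,"y":0.8,"z":0,"roll":0},{"x":0.1,"y":0.8,"z":0,"roll":0},{"x":0.1,"y":0.7,"z":0,"roll":0},{"x":0.05,"y":0.6,"z":0,"roll":0},{"x":0,"y":0,"z":0,"roll":0}]'
python3 - <<'E'
from h import *
w=cam("wrist");s=cam("side");m=np.load("stile.npy")
cv2.imwrite("pics/w19.png",w["img"][:,:,::-1]);go(.565,.1935,.17,m[2])
cv2.imwrite("pics/s19.png",s["img"][:,:,::-1])
E
```

```text
t: 25.72
tool_pos: [0.5937, 0.1958, 0.181]
tool_rot: [0.042, -3.14, -0.001]
contact_force: [0.2, -0.2, -0.3]
opening: 0.0131
t 25.825 pos [0.5945 0.1933 0.181 ] tilt z [-6.e-04 -3.e-04 -1.e+00] yaw -3.118 F [ 0.3 -0.5  0.2] open 0.0135
units xyz [0.491 0.016 0.183] roll(tool z) units 0.003 q [ 0.195  0.073  1.642 -0.     1.428 -1.399]
```

View pics/w19.png

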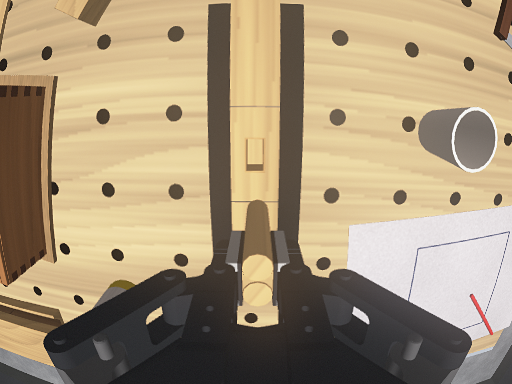

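View pics/s19.png

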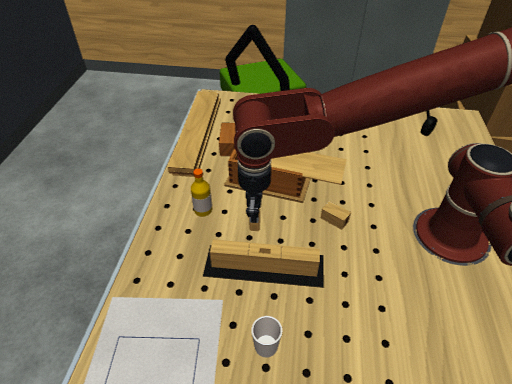

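```bash
python3 - <<'E'
from h import *
im=cv2.imread("pics/w19.png")
cv2.imwrite("pics/w19c.png",cv2.resize(im[90:310,195:320],None,fx=6,fy=6,interpolation=cv2.INTER_CUBIC)[:, :][0:600])
cv2.imwrite("pics/w19d.png",cv2.resize(im[190:315,210:305],None,fx=6,fy=4.8,interpolation=cv2.INTER_CUBIC))
E
```

```text
(no output)
```

View pics/w19c.png

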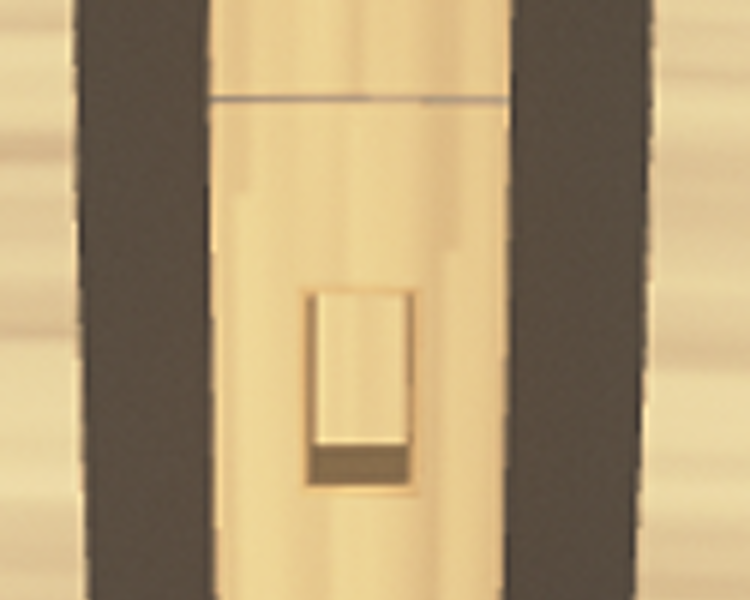

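View pics/w19d.png

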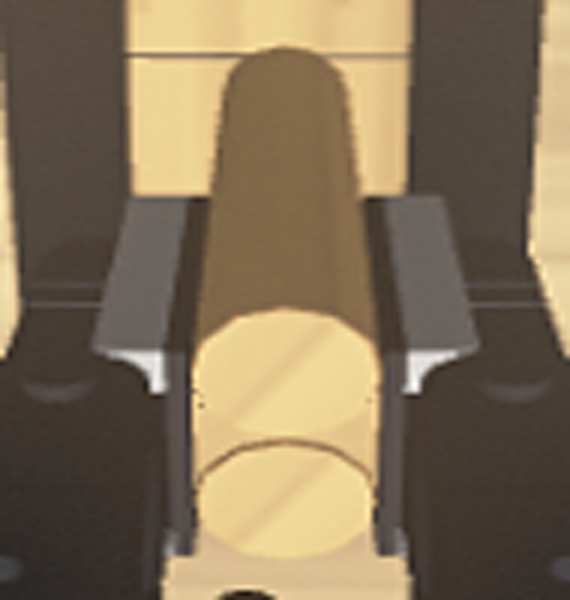

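```bash
python3 - <<'E'
from h import *
w=cam("wrist")
px=lambda x,y:((x+.5)/6-.5+195,(y+.5)/6-.5+90)
def rep(n,pts,z):
    P=ray_at_z(w,[px(*p) for p in pts],z,True);print(n,P.round(4)[:,:2].tolist(),"mid",P.mean(0).round(4));return P
rep("outer",[(361,287),(361,493)],.073)
rep("outer lr",[(303,390),(418,390)],.073)
rep("inner",[(361,292),(361,487)],.0715)
a=rep("edge L",[(209,60),(214,590)],.073);b=rep("edge R",[(511,60),(504,590)],.073)
for e in(a,b):
    v=e[1]-e[0];print("yaw",np.arctan2(v[1],v[0]))
o=ctrl.get_obs();R=Rn.from_rotvec(o["tool_rot"]).as_matrix();print(o["tool_pos"],R[:,0])
# foot leading arc
fp=((286+.5)/6-.5+210,(46+.5)/4.8-.5+190)
for z in (.153,.157,.161):
    P=ray_at_z(w,fp,z,True)[0];print(z,P, "along tool x from TCP",(P-o["tool_pos"])@R[:,0],"y",(P-o["tool_pos"])@R[:,1])
tops=[((286+.5)/6-.5+210,(y+.5)/4.8-.5+190) for y in(308,557)]
for z in (.228,.232,.236):
    P=ray_at_z(w,tops,z,True);print(z,(P-o["tool_pos"])@R[:,0],(P-o["tool_pos"])@R[:,1])
go(.565,.1935,.17,.0232)
E
```

```text
outer [[0.5504, 0.19], [0.5824, 0.1907]] mid [0.5664 0.1903 0.073 ]
outer lr [[0.5665, 0.1814], [0.566, 0.199]] mid [0.5662 0.1902 0.073 ]
inner [[0.5513, 0.19], [0.5818, 0.1906]] mid [0.5666 0.1903 0.0715]
edge L [[0.5162, 0.1664], [0.5986, 0.1678]] mid [0.5574 0.1671 0.073 ]
edge R [[0.5152, 0.2116], [0.5975, 0.2135]] mid [0.5563 0.2126 0.073 ]
yaw 0.01687211593260525
yaw 0.023663198231146498
[0.59481128 0.19255983 0.18105731] [-9.99744220e-01 -2.26124780e-02  4.12557836e-04]
0.153 [0.58368929 0.19304554 0.153     ] along tool x from TCP 0.01109658244797214 y 0.0007470615008462209
0.157 [0.58241616 0.1930159  0.157     ] along tool x from TCP 0.01237170529132365 y 0.0007447874023726883
0.161 [0.58114304 0.19298625 0.161     ] along tool x from TCP 0.01364682813467516 y 0.0007425133038991559
0.228 [ 0.00990913 -0.01901657] [0.00073491 0.00077112]
0.232 [ 0.01205362 -0.01587003] [0.00073158 0.00076653]
0.236 [ 0.01419812 -0.01272349] [0.00072825 0.00076195]
t 25.875 pos [0.5948 0.1926 0.1811] tilt z [-4.e-04 -4.e-04 -1.e+00] yaw -3.119 F [-0.2 -0.3 -0.3] open 0.0134
units xyz [0.496 0.027 0.184] roll(tool z) units -0.005 q [ 0.194  0.073  1.642 -0.     1.428 -1.399]
```

```bash
python3 -m crank '[{"x":0,"y":0,"z":0.3,"roll":0},{"x":0,"y":0.03,"z":0.5,"roll":0},{"x":0,"y":0,"z":0.3,"roll":0},{"x":0,"y":0,"z":0,"roll":0},{"x":0,"y":0,"z":0,"roll":0},{"x":0,"y":0,"z":0,"roll":0}]'
python3 - <<'E'
from h import *
o=ctrl.get_obs();w=cam("wrist");go(.565,.1935,.17,.0232)
im=w["img"][:,:,::-1]
import pickle;pickle.dump((w,o),open("w20.pkl","wb"))
cv2.imwrite("pics/w20.png",im)
cv2.imwrite("pics/w20c.png",cv2.resize(im[110:260,200:315],None,fx=5,fy=4,interpolation=cv2.INTER_CUBIC))
E
```

```text
t: 26.62
tool_pos: [0.5963, 0.1945, 0.1169]
tool_rot: [-0.035, 3.139, 0.001]
contact_force: [-0.8, -0.1, -0.6]
opening: 0.0132
t 26.675 pos [0.5962 0.1945 0.1168] tilt z [ 2.4e-03  5.0e-04 -1.0e+00] yaw -3.119 F [ 0.8 -0.   0.3] open 0.0135
units xyz [ 0.518 -0.005 -0.888] roll(tool z) units -0.005 q [ 0.197  0.129  1.692  0.     1.318 -1.397]
```

View pics/w20.png

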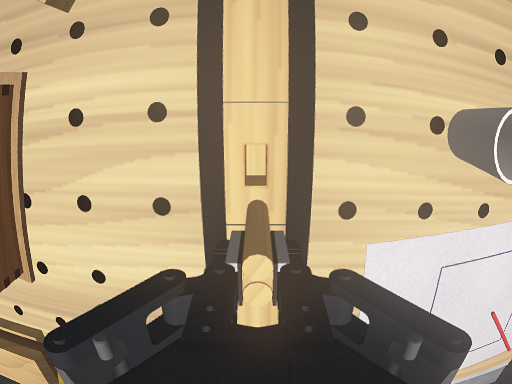

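View pics/w20c.png

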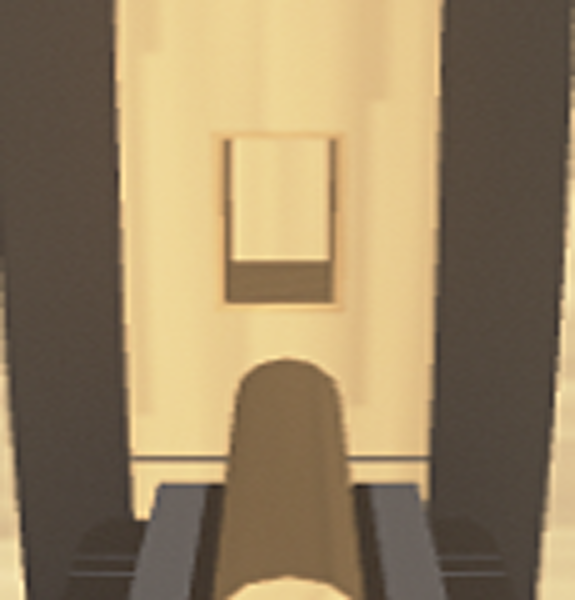

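```bash
python3 - <<'E'
from h import *
import pickle;w,o=pickle.load(open("w20.pkl","rb"))
px=lambda x,y:((x+.5)/5-.5+200,(y+.5)/4-.5+110)
R=Rn.from_rotvec(o["tool_rot"]).as_matrix();T=o["tool_pos"]
f=lambda P:((P-T)@R).round(4)
M=ray_at_z(w,[px(279.5,133),px(279.5,308)],.073,True);print("mort",f(M),f(M.mean(0)))
L=ray_at_z(w,[px(217,220),px(342,220)],.073,True);print(f(L))
for z in(.090,.093,.096):
  print(z,f(ray_at_z(w,px(288,359),z,True)[0]))
E
```

```text
mort [[ 0.0468 -0.0012  0.0438]
 [ 0.0153 -0.0012  0.0438]] [ 0.031  -0.0012  0.0438]
[[ 0.0314 -0.01    0.0438]
 [ 0.0314  0.0077  0.0438]]
0.09 [0.0111 0.     0.0268]
0.093 [0.012  0.     0.0238]
0.096 [0.013  0.     0.0208]
```

```bash
python3 -m crank '[{"x":0.2,"y":-0.02,"z":0,"roll":0},{"x":0.25,"y":0,"z":0,"roll":0},{"x":0.1,"y":0,"z":0.1,"roll":0},{"x":0,"y":0,"z":0.1,"roll":0},{"x":0,"y":0,"z":0,"roll":0},{"x":0,"y":0,"z":0,"roll":0},{"x":0,"y":0,"z":0,"roll":0}]'
python3 - <<'E'
from h import *
w=cam("wrist");s=cam("side");go(.565,.1935,.097,.0232)
cv2.imwrite("pics/w21c.png",cv2.resize(w["img"][:,:,::-1][110:260,200:315],None,fx=5,fy=4,interpolation=cv2.INTER_CUBIC))
cv2.imwrite("pics/s21.png",cv2.resize(s["img"][:,:,::-1][200:290,200:330],None,fx=6,fy=6,interpolation=cv2.INTER_CUBIC))
E
```

```text
t: 27.55
tool_pos: [0.5627, 0.1924, 0.1035]
tool_rot: [-0.035, 3.141, 0.0]
contact_force: [0.0, -0.2, -0.3]
opening: 0.0135
t 27.65 pos [0.5626 0.1925 0.1034] tilt z [ 3.e-04  1.e-04 -1.e+00] yaw -3.1191 F [-0.3  0.3 -0. ] open 0.0133
units xyz [-0.041  0.017  0.107] roll(tool z) units -0.006 q [ 0.204  0.07   1.779  0.     1.292 -1.389]
```

View pics/w21c.png

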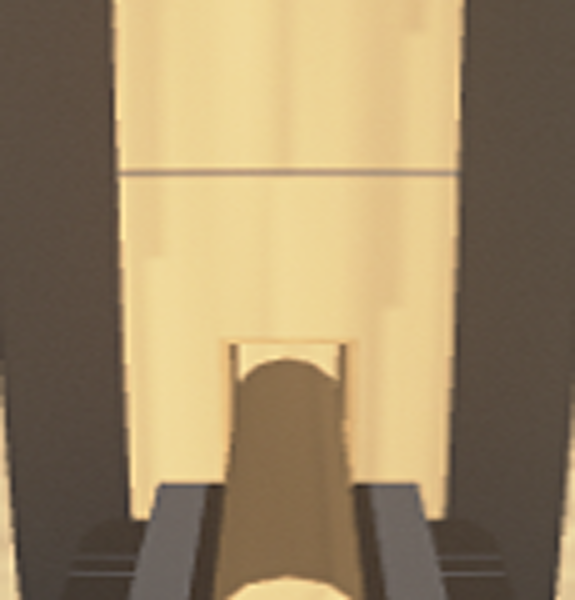

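View pics/s21.png

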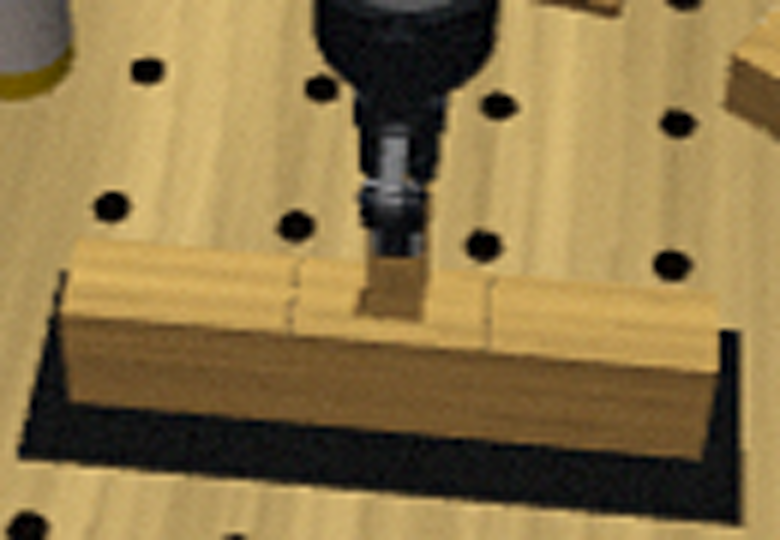

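```bash
python3 - <<'E'
from h import *
o=ctrl.get_obs();w=cam("wrist")
px=lambda x,y:((x+.5)/5-.5+200,(y+.5)/4-.5+110)
R=Rn.from_rotvec(o["tool_rot"]).as_matrix();T=o["tool_pos"]
f=lambda P:((P-T)@R).round(4)
print(f(ray_at_z(w,px(288,341),.073,True)[0]),f(ray_at_z(w,px(288,346),.0715,True)[0]))
for z in(.076,.0794,.082):print(z,f(ray_at_z(w,px(288,359),z,True)[0]))
go(.565,.1935,.097,.0232)
E
```

```text
[0.0131 0.     0.0304] [0.0117 0.     0.0319]
0.076 [0.0108 0.     0.0274]
0.0794 [0.0119 0.     0.024 ]
0.082 [0.0127 0.     0.0214]
t 27.7 pos [0.5625 0.1924 0.1035] tilt z [ 3.e-04  0.e+00 -1.e+00] yaw -3.1191 F [ 1.  -0.2 -1.4] open 0.0136
units xyz [-0.042  0.017  0.108] roll(tool z) units -0.006 q [ 0.204  0.07   1.78  -0.     1.292 -1.389]
```

```bash
python3 -m crank '[{"x":-0.03,"y":0,"z":0,"roll":0},{"x":0,"y":0,"z":0.05,"roll":0},{"x":0,"y":0,"z":0.04,"roll":0},{"x":0,"y":0,"z":0.03,"roll":0},{"x":0,"y":0,"z":0,"roll":0}]'
```

```text
t: 28.32
tool_pos: [0.5639, 0.1924, 0.0958]
tool_rot: [0.036, -3.141, 0.0]
contact_force: [0.8, -0.1, 0.2]
opening: 0.0133
```

```bash
python3 -m crank '[{"x":0,"y":0,"z":0.02,"roll":0},{"x":0,"y":0,"z":0.02,"roll":0},{"x":0,"y":0,"z":0,"roll":0}]'
```

```text
t: 28.7
tool_pos: [0.564, 0.1925, 0.0936]
tool_rot: [0.035, -3.141, 0.0]
contact_force: [-0.0, 0.1, -0.5]
opening: 0.0134
```

```bash
python3 -m crank '[{"x":0,"y":0,"z":0.02,"roll":0},{"x":0,"y":0,"z":0.02,"roll":0},{"x":0,"y":0,"z":0,"roll":0}]'
python3 - <<'E'
from h import *
w=cam("wrist");s=cam("side");go(.565,.1935,.097,.0232)
cv2.imwrite("pics/w22c.png",cv2.resize(w["img"][:,:,::-1][110:260,200:315],None,fx=5,fy=4,interpolation=cv2.INTER_CUBIC))
cv2.imwrite("pics/s22.png",cv2.resize(s["img"][:,:,::-1][200:290,200:330],None,fx=6,fy=6,interpolation=cv2.INTER_CUBIC))
E
```

```text
t: 29.08
tool_pos: [0.564, 0.1924, 0.0911]
tool_rot: [0.035, -3.141, 0.0]
contact_force: [0.5, 0.3, 0.8]
opening: 0.0135
t 29.175 pos [0.564  0.1925 0.0913] tilt z [-1.e-04 -0.e+00 -1.e+00] yaw -3.119 F [-0.4 -0.2  0.4] open 0.0136
units xyz [-0.016  0.017 -0.096] roll(tool z) units -0.005 q [ 0.204  0.086  1.784 -0.     1.272 -1.389]
```

View pics/w22c.png

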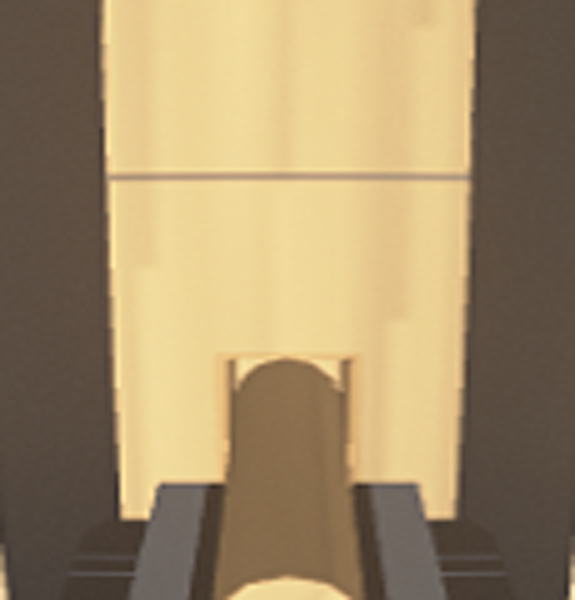

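View pics/s22.png

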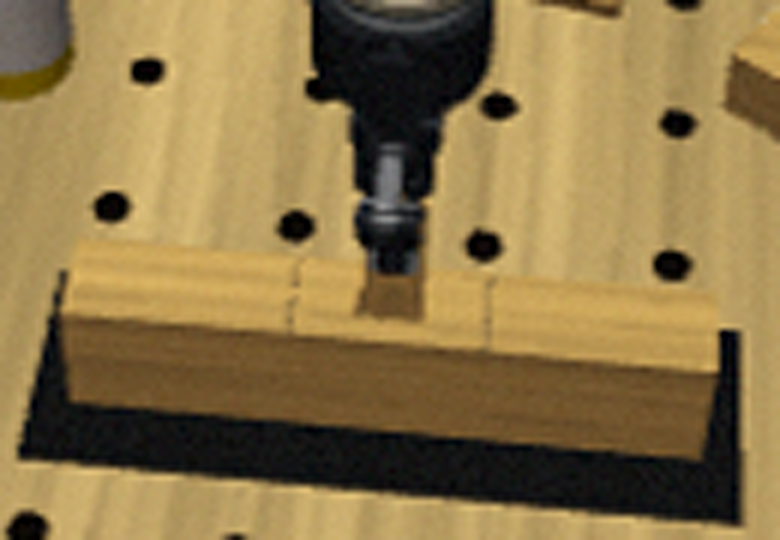

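```bash
python3 -m crank '[{"x":-0.015,"y":0,"z":0,"roll":0},{"x":0,"y":0,"z":0.02,"roll":0},{"x":0,"y":0,"z":0.02,"roll":0},{"x":0,"y":0,"z":0,"roll":0}]'
```

```text
t: 29.68
tool_pos: [0.5648, 0.1925, 0.0887]
tool_rot: [0.035, -3.141, 0.0]
contact_force: [0.1, 0.5, -0.3]
opening: 0.0131
```

```bash
python3 -m crank '[{"x":0,"y":0,"z":0.02,"roll":0},{"x":0,"y":0,"z":0.02,"roll":0},{"x":0,"y":0,"z":0,"roll":0}]'
python3 - <<'E'
from h import *
w=cam("wrist")
cv2.imwrite("pics/w23c.png",cv2.resize(w["img"][:,:,::-1][110:260,200:315],None,fx=5,fy=4,interpolation=cv2.INTER_CUBIC))
E
```

```text
t: 30.05
tool_pos: [0.5649, 0.1925, 0.0863]
tool_rot: [0.035, -3.141, 0.0]
contact_force: [0.3, -0.1, -0.9]
opening: 0.0131
```

View pics/w23c.png

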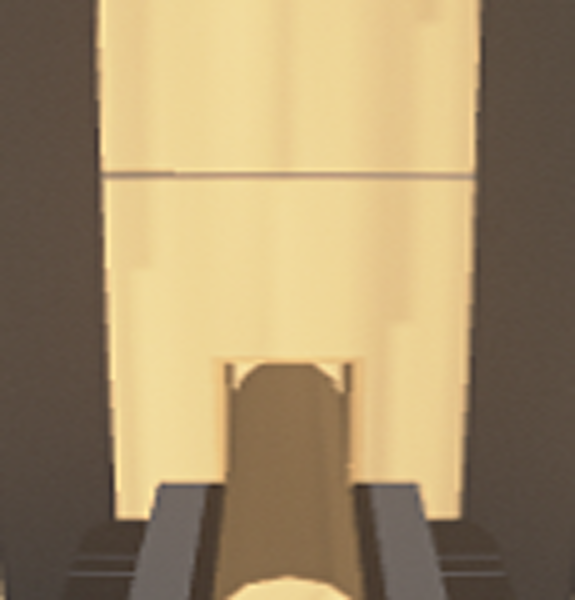

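```bash
python3 -m crank '[{"x":0,"y":0,"z":0.03,"roll":0},{"x":0,"y":0,"z":0.03,"roll":0},{"x":0,"y":0,"z":0,"roll":0}]'
```

```text
t: 30.48
tool_pos: [0.5648, 0.1924, 0.0826]
tool_rot: [0.035, -3.141, 0.0]
contact_force: [0.4, 0.3, -0.3]
opening: 0.0132
```

```bash
python3 -m crank '[{"x":0,"y":0,"z":0.03,"roll":0},{"x":0,"y":0,"z":0.03,"roll":0},{"x":0,"y":0,"z":0,"roll":0}]'
```

```text
t: 30.85
tool_pos: [0.5648, 0.1925, 0.079]
tool_rot: [0.036, -3.141, 0.0]
contact_force: [-0.3, 0.3, 0.1]
opening: 0.0135
```

```bash
python3 -m crank '[{"x":0,"y":0,"z":0.03,"roll":0},{"x":0,"y":0,"z":0.03,"roll":0},{"x":0,"y":0,"z":0,"roll":0}]'
```

```text
t: 31.22
tool_pos: [0.5648, 0.1924, 0.0754]
tool_rot: [0.036, -3.141, 0.0]
contact_force: [-0.2, 0.4, -0.2]
opening: 0.0134
```

Sliding in freely; continue to the bottom with watch on force (expected near TCP z 0.060).

```bash
python3 -m crank '[{"x":0,"y":0,"z":0.03,"roll":0},{"x":0,"y":0,"z":0.03,"roll":0},{"x":0,"y":0,"z":0.03,"roll":0},{"x":0,"y":0,"z":0,"roll":0}]'
```

```text
t: 31.72
tool_pos: [0.5648, 0.1924, 0.07]
tool_rot: [0.035, -3.141, 0.0]
contact_force: [-0.8, -0.2, -0.3]
opening: 0.0137
```

```bash
python3 -m crank '[{"x":0,"y":0,"z":0.03,"roll":0},{"x":0,"y":0,"z":0.03,"roll":0},{"x":0,"y":0,"z":0,"roll":0}]'
```

```text
t: 32.1
tool_pos: [0.5648, 0.1925, 0.0664]
tool_rot: [0.036, -3.141, 0.0]
contact_force: [0.3, -0.4, -0.7]
opening: 0.0132
```

```bash
python3 -m crank '[{"x":0,"y":0,"z":0.02,"roll":0},{"x":0,"y":0,"z":0.02,"roll":0},{"x":0,"y":0,"z":0,"roll":0}]'
python3 - <<'E'
from h import *
s=cam("side")
cv2.imwrite("pics/s24.png",cv2.resize(s["img"][:,:,::-1][200:290,200:330],None,fx=6,fy=6,interpolation=cv2.INTER_CUBIC))
E
```

```text
t: 32.48
tool_pos: [0.5649, 0.1925, 0.0641]
tool_rot: [0.036, -3.141, 0.0]
contact_force: [0.4, -0.1, -0.2]
opening: 0.0133
```

View pics/s24.png

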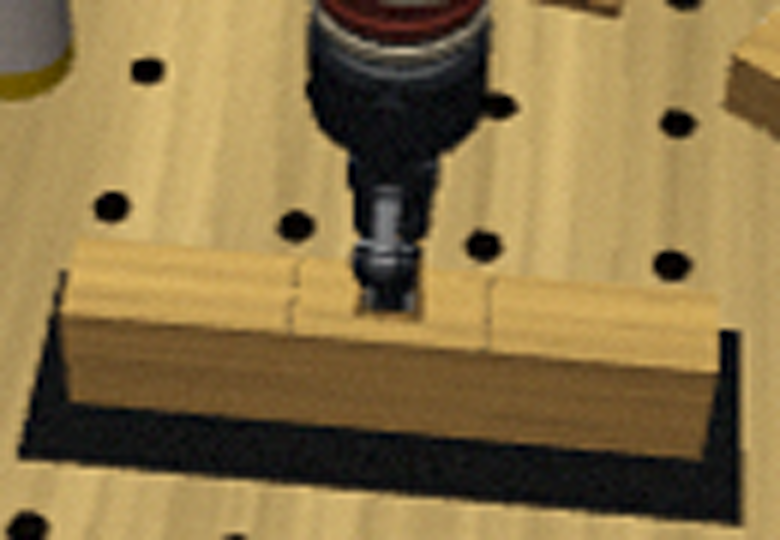

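Nearly home; finish in 1 mm rows.

```bash
python3 -m crank '[{"x":0,"y":0,"z":0.015,"roll":0},{"x":0,"y":0,"z":0.015,"roll":0},{"x":0,"y":0,"z":0,"roll":0}]'
```

```text
t: 32.9
tool_pos: [0.5649, 0.1925, 0.0624]
tool_rot: [0.036, -3.141, 0.0]
contact_force: [0.4, -1.0, 0.1]
opening: 0.0134
```

```bash
python3 -m crank '[{"x":0,"y":0,"z":0.015,"roll":0},{"x":0,"y":0,"z":0,"roll":0}]'
```

```text
t: 33.15
tool_pos: [0.5649, 0.1925, 0.0615]
tool_rot: [0.035, -3.141, 0.0]
contact_force: [0.4, -0.1, -0.6]
opening: 0.0132
```

```bash
python3 -m crank '[{"x":0,"y":0,"z":0.012,"roll":0},{"x":0,"y":0,"z":0,"roll":0}]'
```

```text
t: 33.4
tool_pos: [0.5649, 0.1925, 0.0608]
tool_rot: [0.036, -3.141, 0.0]
contact_force: [0.3, 0.1, 0.6]
opening: 0.0133
```

```bash
python3 -m crank '[{"x":0,"y":0,"z":0.012,"roll":0},{"x":0,"y":0,"z":0,"roll":0}]'
```

```text
t: 33.65
tool_pos: [0.5649, 0.1925, 0.06]
tool_rot: [0.035, -3.141, 0.0]
contact_force: [-0.1, 0.0, -0.2]
opening: 0.0134
```

```bash
python3 -m crank '[{"x":0,"y":0,"z":0.012,"roll":0},{"x":0,"y":0,"z":0,"roll":0}]'
```

```text
t: 33.9
tool_pos: [0.5649, 0.1925, 0.0593]
tool_rot: [0.036, -3.141, 0.0]
contact_force: [0.6, -0.1, -0.3]
opening: 0.0133
```

```bash
python3 -m crank '[{"x":0,"y":0,"z":0.012,"roll":0},{"x":0,"y":0,"z":0,"roll":0}]'
```

```text
t: 34.15
tool_pos: [0.5649, 0.1925, 0.0586]
tool_rot: [0.035, -3.141, 0.0]
contact_force: [-0.3, -0.3, -0.1]
opening: 0.0134
```

```bash
python3 -m crank '[{"x":0,"y":0,"z":0.012,"roll":0},{"x":0,"y":0,"z":0,"roll":0}]'
```

```text
t: 34.4
tool_pos: [0.5649, 0.1925, 0.0579]
tool_rot: [0.035, -3.141, 0.0]
contact_force: [0.7, 0.6, 0.3]
opening: 0.0133
```

```bash
python3 -m crank '[{"x":0,"y":0,"z":0.012,"roll":0},{"x":0,"y":0,"z":0,"roll":0}]'
python3 - <<'E'
from h import *
s=cam("side");w=cam("wrist")
cv2.imwrite("pics/s25.png",cv2.resize(s["img"][:,:,::-1][215:275,220:310],None,fx=8,fy=8,interpolation=cv2.INTER_CUBIC))
cv2.imwrite("pics/w25.png",w["img"][:,:,::-1])
E
```

```text
t: 34.65
tool_pos: [0.5651, 0.1925, 0.0577]
tool_rot: [-0.036, 3.141, -0.0]
contact_force: [-1.7, -0.2, 2.6]
opening: 0.0131
```

View pics/s25.png

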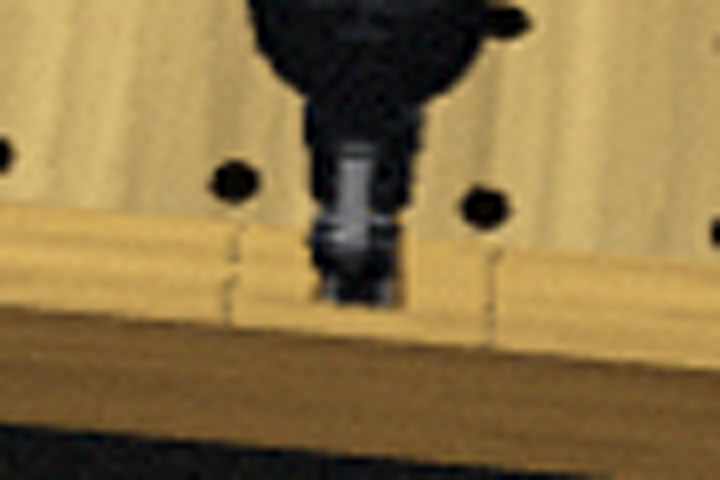

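View pics/w25.png

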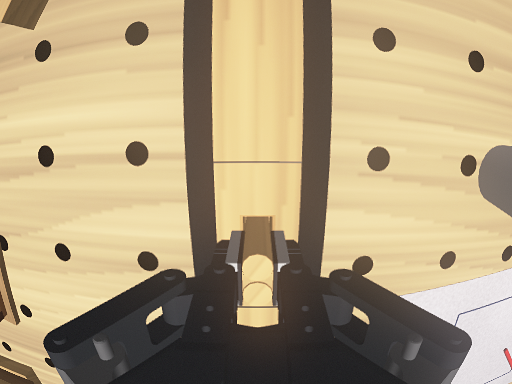

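```bash
python3 -m crank '[{"x":0,"y":0,"z":0.012,"roll":0},{"x":0,"y":0,"z":0,"roll":0}]'
```

```text
t: 35.0
tool_pos: [0.5652, 0.1925, 0.0577]
tool_rot: [-0.036, 3.141, -0.0]
contact_force: [-2.8, -0.7, 7.0]
opening: 0.0134
```

```bash
python3 -m crank '[{"x":0,"y":0,"z":-0.01,"roll":0},{"x":0,"y":0,"z":0,"roll":0},{"x":0,"y":0,"z":0,"roll":0},{"x":0,"y":0,"z":0,"roll":0}]' 0.6 50
```

```text
t: 35.5
tool_pos: [0.5649, 0.1925, 0.0568]
tool_rot: [0.035, -3.141, 0.0]
contact_force: [0.5, -1.4, 0.4]
opening: 0.0343
```

```bash
python3 -m crank '[{"x":0,"y":0,"z":-0.1,"roll":0},{"x":0,"y":0,"z":-0.3,"roll":0},{"x":0,"y":0,"z":-0.5,"roll":0},{"x":0,"y":0,"z":-0.7,"roll":0},{"x":0,"y":0,"z":-0.5,"roll":0},{"x":-0.5,"y":0,"z":0,"roll":0},{"x":-0.3,"y":0,"z":0,"roll":0},{"x":0,"y":0,"z":0,"roll":0},{"x":0,"y":0,"z":0,"roll":0}]'
python3 - <<'E'
from h import *
s=cam("side");w=cam("wrist")
cv2.imwrite("pics/s26.png",cv2.resize(s["img"][:,:,::-1][110:290,190:370],None,fx=3.3,fy=3.3,interpolation=cv2.INTER_CUBIC))
cv2.imwrite("pics/s26b.png",cv2.resize(s["img"][:,:,::-1][215:275,220:310],None,fx=8,fy=8,interpolation=cv2.INTER_CUBIC))
cv2.imwrite("pics/w26.png",w["img"][:,:,::-1]);go(.565,.1935,.17,.0232)
for z in(.113,.073):print(proj(s,place([.5658,.1925,.0232],[(.014,.007,z),(-.014,.007,z),(0,0,z)])).round(1).tolist(),proj(w,[[.5658,.1925,z]],True))
E
```

```text
t: 36.62
tool_pos: [0.6126, 0.1936, 0.1837]
tool_rot: [-0.036, 3.141, 0.0]
contact_force: [0.0, -0.0, -0.8]
opening: 0.0339
t 36.725 pos [0.6123 0.1936 0.1834] tilt z [-1.e-04 -0.e+00 -1.e+00] yaw -3.1187 F [-0.1 -0.1 -0.7] open 0.0341
units xyz [0.789 0.016 0.223] roll(tool z) units -0.003 q [ 0.19   0.11   1.598  0.     1.434 -1.403]
[[259.0, 242.0], [269.5, 242.9], [264.5, 240.4]] [[257.03314288 139.10570588]]
[[258.9, 251.1], [269.1, 252.0], [264.2, 249.5]] [[257.0531479  134.48642396]]
```

View pics/s26.png

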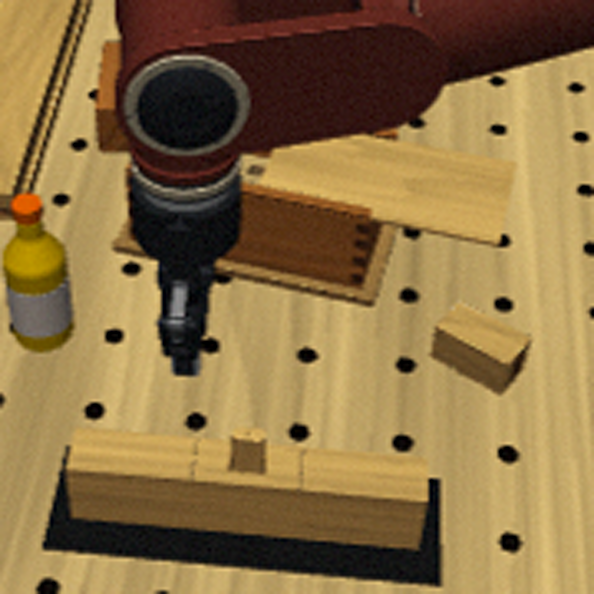

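View pics/s26b.png

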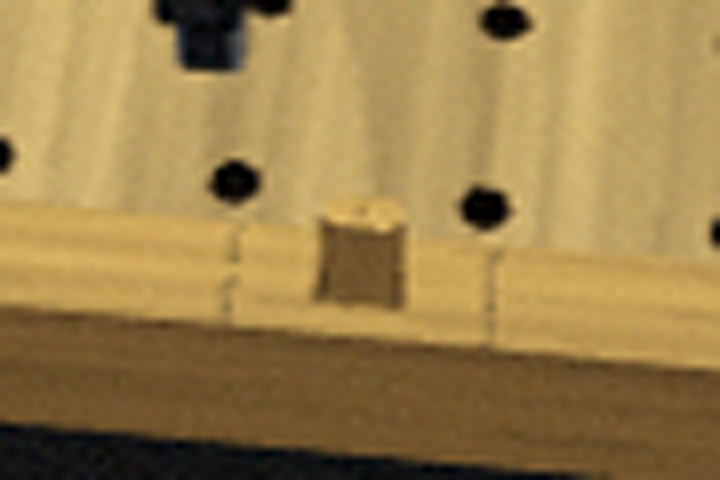

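View pics/w26.png

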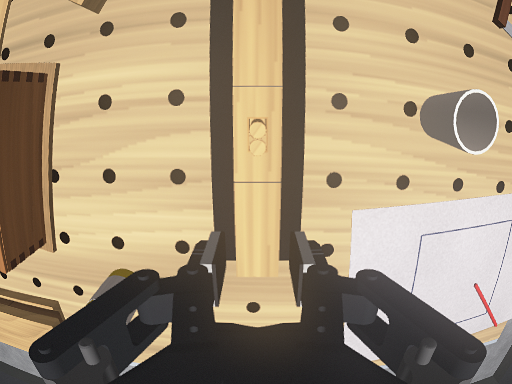

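```bash
python3 - <<'E'
from station import ctrl
o=ctrl.get_obs();print(o["t"],o["contact_force"]);print(ctrl.finish_job())
E
```

```text
36.725 [-0.11356082 -0.1290549  -0.7486746 ]
the job is handed in; nothing more can be done
None
```

The lid is open to its stop, the tenon is seated in the mortise and released, and I handed the job in at 36.7 s. `finish_job()` gives no verdict, so success rests on my own checks below.

**Lid:** I drew it back with about 9–15 N of downward force by the wrist sensor, under the 25 N limit. The pull force rose to about 9 N at the stop. The wrist camera then put the lid's edge within 1 mm of where it should be when fully open, and it still shows open in the last picture.

**Tenon:** It slid into the mortise with no side force beyond sensor noise and stopped solid at about 7 N (limit 50 N). After release it looks upright and centred. It stands proud by about 9.4 pixels in the side view, against 9.1 expected for 40 mm.

**Bystanders:** The glue bottle, offcut, mallet and glue pot look untouched in the pictures. I did not measure them again.

**What disagreed:**
- **Fingertip position:** By my estimate of the lid's height, the fingertips touched it about 27 mm lower in TCP height than the stated offset (11 mm ahead of the TCP) implies. From there I set heights by contact and camera, not by that figure.
- **Base board:** The tenon reached bottom about 4 mm lower than predicted. My estimate of 5.5 mm for the board under the box was probably too thin.
- **Mortise position:** The fixed cameras and the wrist camera differed by about 3 mm sideways. I used the wrist view, and the fit proved it right.
- **First move:** It was refused because its rows left out some keys; nothing moved.

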